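# Put the flat drill battery on its charger

### The arm

A 6-joint arm with a two-finger parallel gripper is mounted at the origin on the work surface. World frame = base frame: x ahead of the robot, y to its left, z up, the work surface at z = 0. Lengths are in m, angles in degrees, forces in N, time in s.
With the tool pointing down it reaches from about 0.4 to 0.825 m from the base axis. Payload 7 kg.
Tool frame: the origin (TCP) lies on the centre line of the jaws, within the pads' length; the fingertips stand env.nose_length ahead of it and the grasp point (between the pads) lies 8 mm behind it (env.nose_length is the distance from the TCP to the fingertips, in m); z points along the fingers, y is the direction in which the jaws open and shut (so a half turn about z gives the same grasp; the last joint's range is limited). The gripper opens to 88 mm and grips with 3 to 60 N. Pads are 19 mm wide; open, the fingers measure 130 mm over their backs; the gripper's body (78 mm by 193 mm) begins 47 mm behind the grasp point.
Start: joints at [92.195, 20.546, 0.682, 0, -70.136, -16.507], TCP at [0.167, 0.654, 0.238] pointing down, gripper open.
Joint ranges: [-176.03, 176.03], [-82.01, 121.73], [-58.28, 71.71], [-173.87, 95.51], [-174.79, -0.11], [-173.66, 173.66]. Speed limits (degrees/s): [136.94, 136.94, 172.46, 180, 180, 180].

### API

Orientations are given as [roll, pitch, yaw] about the fixed x, y, z axes, in that order (R = Rz(yaw) Ry(pitch) Rx(roll)).
In Python, from rig import env gives the robot as it stands.
- The arm moves only by the tool move_arm, never from a script. Its argument "commands" is a list of rows, each an object of numbers: "ax", "ay", "az": the turn, a rotation vector about the tool's x, y, z in degrees; "x", "y", "z": the shift along the tool's x, y, z in cm; "hand": the finger opening in cm, from 0 to 8.76. In form: [{"ax": .., "ay": .., "az": .., "x": .., "y": .., "z": .., "hand": ..}, ...]. A call has 1 to 20 rows; each row is the pose to reach, as a shift and turn from the pose measured when the call began, along the tool's axes at that moment; what a row does not reach only later rows make up. A row lasts 1/10 s, in which the tool goes at most 50 mm and 8.59 degrees, less where a joint would pass 70% of its speed; a pose out of reach is approached as far as the arm can. A call with a gripper value outside its range is refused whole. The fingers move at their own pace and stop on an object; "squeeze" is the grip in N (left out, the last holds). Time passes only in rows, so rows that repeat a pose let the fingers close. It gives the time, the measured TCP pose, the force and the opening at its end, in the units of the state.
- env.state(): the state, without advancing time (a new reading comes with each control period).
- env.get_image(name): name is "scene" or "top"; returns the picture (384x512x3 uint8, blue, green, red); there is no depth.
- env.camera_info(name): a dict with "fx", "fy", "cx", "cy" (pixels), "k1" (the pictures are not rectified: a ray, as slopes to the right and down, at radius r is drawn at 1 + k1 r^2 times it, then the intrinsics apply), "pose" (4x4, takes a point from camera to world coordinates). Camera axes: x right, y down, z forward; pixel columns grow to the right and rows downward; lengths in m; the calibration is good to about 2 mm. A picture is of the moment at which its call begins. camera_info takes no time and is no camera call.
- env.finish_job(): hands the job in, once; it reports no verdict.
The state is a dict: "clock": time; "q": joint angles; "qvel": joint speeds; "tau": joint torques, N m; "tcp_pos": TCP position; "orientation": TCP orientation; "wrist_force": force on the tool from outside, world axes, zero at the start; "torque": the same for the moment, N m; "grip_width": opening from 0.0 (shut) to 1.0 (fully open).
Only numpy, scipy, OpenCV 4.12 (cv2) and the standard library are available. Lean on these libraries where they do the work, as an engineer would, in place of code of your own. Each camera call takes 0.05 s, during which the arm holds its last target. There are 200 camera calls.

### The job

Put the small drill battery that stands on the bench on the empty charger. It goes on upside down: turn it over, lay it gently on the charger's two sloping rails with its contact end downhill, and slide it down until it is fully home against the contact block. Do not disturb the larger battery or the charger that is in use.

Things in the scene. Friction and masses are not known exactly. Their poses are not given: they have to be found in the camera images.
- pack_centre (a point): Centre of the small battery's case, 24 mm above its base; loose, 0.3 to 0.45 kg. Case 105 long (x) x 60 wide (y) x 48 high (z), plus a grey rail tower on its +z face. Starts standing on its base, tower up. Grip its flat sides, 60 apart in y. One hold cannot turn it over: it can be stood upright on its flat -x end and taken again. A hand that leans 45 degrees over the +x end clears it if it grips 25 off centre towards +x.
- pack_contacts (a point): Centre of the tower's end face at the battery's contact (-x) end: x = -52.5, z = +30 from the case centre, same axes. The tower is 38 wide (centred in y), 12 high and 85 long, from the -x end to x = +32.5; case and tower are flush at the -x end. Three dark slots mark this end; the +x end has a small grey latch (5 high, does not collide).
- dock_free: Sloping deck of the empty charger: fixed grey wedge 170 x 100, 25 degrees, low end towards the robot. Origin on the deck midway between the rails at the uphill face of the contact block, 34 above the bench. +x up the slope along the rails, +z normal to the deck, up. Deck from x = -21 to +142, 100 wide. Black contact block (end stop): x = -14 to 0, 62 wide, 30 high.
- dock_home (a point): Where the battery's case centre is when fully home: x = 52.5, y = 0, z = 38 in the deck's frame (same axes), battery x along deck +x, battery z along deck -z. The case then rests on the rails with its tower hanging between them (2 play each side, 2 above the deck) and its contact end touches the block. Friction may hold the battery on the slope: it may need pushing.
- rail_mid (a point): Midway between the two black rails, half-way along them, at the height of their tops: x = 54, y = 0, z = 14 in the deck's frame (same axes). The rails run along x from 4 to 104, centre lines at y = +25 and -25, each 8 wide with round tops (radius 4) 14 above the deck, 42 between their inner faces, open at the uphill end.
- charger_busy: The charger in use: the same fixed wedge (170 x 100, 100 high at the back) with a battery on it, about 140 high in all: keep off. Origin: centre of its underside; x points towards its high end.
- big_pack: A larger, thicker battery, 120 x 74 x 78 high with its tower, loose on the bench: leave alone. Origin: centre of its underside.
Not all that is in view belongs to the job. Leave any green or purple look-alike of the part that bears pack_centre alone.

How it is judged:
By the outcome, as a careful person would: the job done as asked, in the order asked, and still so for the second after the job is handed in, with the robot touching nothing.
It also fails if it takes over 54 s, if anything falls off the work surface, if the arm or the gripper's body presses on something with over 40 N, if the wrist force passes 120 N, or if a joint passes its speed limit or range.

## Working session

There is one attempt and no reset: what is moved stays moved. The work goes in short steps, Python scripts to look and compute and a tool call to move; the robot and the scene stay as the last step left them, time stands still between calls to the robot, and variables do not carry over. Pictures are saved under pics/ and viewed, about 8 in all and at most 12, crops included, and the job is handed in when it is done.

Besides the shell and the picture viewer there is one more tool, called in YAML: its name, and indented under it one key for each argument. move_arm: Moves the arm, as the interface text tells. Its arguments: {"type":"object","properties":{"commands":{"type":"array","items":{"type":"object","properties":{"ax":{"type":"number"},"ay":{"type":"number"},"az":{"type":"number"},"x":{"type":"number"},"y":{"type":"number"},"z":{"type":"number"},"hand":{"type":"number"}}}},"squeeze":{"type":"number"}},"required":["commands"]}

```bash
ls; mkdir -p pics; python3 - <<'E'
from rig import env
import cv2,numpy as np
for n in("scene","top"):
    im=env.get_image(n); cv2.imwrite(f"pics/{n}0.png",im)
    c=env.camera_info(n); print(n,{k:(np.round(v,4).tolist()) for k,v in c.items()})
print(env.state(), env.nose_length)
E
```

```text
pics
scene {'fx': 347.4211, 'fy': 347.4211, 'cx': 258.4014, 'cy': 192.6099, 'k1': 0.0297, 'pose': [[-0.533, 0.6038, -0.5927, 1.0977], [0.8461, 0.3782, -0.3756, 0.4762], [-0.0026, -0.7017, -0.7125, 0.875], [0.0, 0.0, 0.0, 1.0]]}
top {'fx': 355.4928, 'fy': 355.4928, 'cx': 254.6401, 'cy': 184.0038, 'k1': -0.0735, 'pose': [[-0.004, -0.9928, 0.1195, 0.3446], [-0.9998, 0.0061, 0.0177, 0.0412], [-0.0183, -0.1194, -0.9927, 0.9521], [0.0, 0.0, 0.0, 1.0]]}
{'clock': 0.1, 'q': array([ 9.21941526e+01,  2.05872706e+01,  6.42030356e-01, -1.76047697e-02,
       -7.01363892e+01, -1.65070782e+01]), 'qvel': array([-0.08250412, -0.22399654,  0.24634844,  0.06859466,  0.00911478,
        0.02812906]), 'tau': array([-1.18311578e-03, -5.84163415e+01,  2.93753314e+01,  7.01555327e+00,
        1.01800580e-02, -5.05971423e-05]), 'tcp_pos': array([0.16679039, 0.65365759, 0.23674031]), 'orientation': array([ 1.79917032e+02, -7.32716889e-03, -1.43189139e+01]), 'wrist_force': array([0.86130434, 0.08694459, 0.30579329]), 'torque': array([0.01785156, 0.00599861, 0.0030307 ]), 'grip_width': 1.0032809493878159} 0.011
```

View pics/scene0.png

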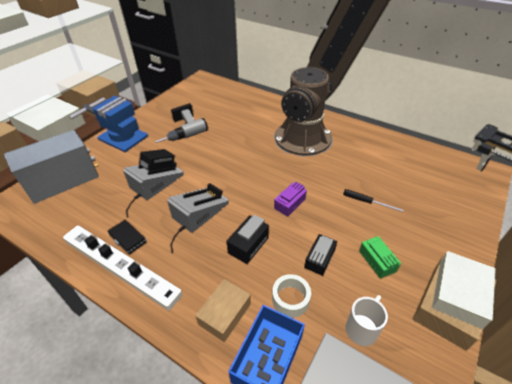

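View pics/top0.png

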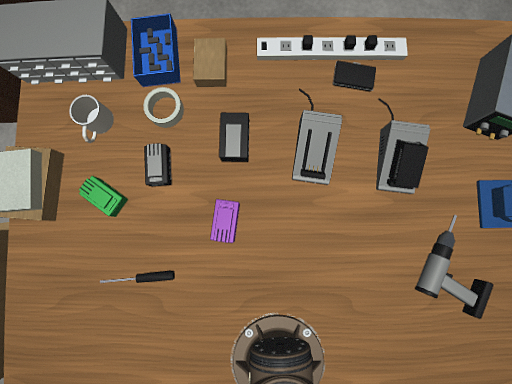

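Top view candidates are: small black battery (157,165), larger black battery (234,137), green look-alike (103,196), purple look-alike (225,220), flat black box (355,75) and the battery on the busy charger (405,163). I choose (157,165), which is (321,254) in the scene view. The empty charger is at (317,147), with its low end towards the robot. Next is a close crop.

```bash
cat > h.py <<'E'
import cv2,numpy as np
from rig import env
from scipy.spatial.transform import Rotation as R
def ray(n,uv):
    c=env.camera_info(n);K=np.array([[c['fx'],0,c['cx']],[0,c['fy'],c['cy']],[0,0,1.]])
    p=cv2.undistortPoints(np.array(uv,float).reshape(-1,1,2),K,np.array([c['k1'],0,0,0.])).reshape(-1,2)
    T=np.array(c['pose']);return T[:3,3],np.c_[p,np.ones(len(p))]@T[:3,:3].T
def plane(n,uv,z):
    o,d=ray(n,uv);return o+d*((z-o[2])/d[:,2])[:,None]
def proj(n,P):
    c=env.camera_info(n);T=np.array(c['pose']);q=(np.atleast_2d(P)-T[:3,3])@T[:3,:3]
    s=q[:,:2]/q[:,2:];s=s*(1+c['k1']*(s**2).sum(1))[:,None];return s*[c['fx'],c['fy']]+[c['cx'],c['cy']]
def tri(u1,u2):
    (a,d),(b,e)=ray('scene',u1),ray('top',u2);out=[]
    for x,y in zip(d,e):
        s=np.linalg.lstsq(np.c_[x,-y],b-a,rcond=None)[0];out.append((a+s[0]*x+b+s[1]*y)/2)
    return np.array(out)
E
python3 - <<'E'
import cv2,numpy as np
t=cv2.imread('pics/top0.png');s=cv2.imread('pics/scene0.png')
f=lambda i,x,y,w,h,k:cv2.resize(i[y:y+h,x:x+w],None,fx=k,fy=k,interpolation=cv2.INTER_CUBIC)
a=np.hstack([f(t,132,135,50,60,6),f(t,285,100,62,60,6)]) 
b=np.hstack([f(t,285,130,50,60,1) if 0 else f(s,295,225,50,50,6),f(s,160,175,72,50,5)[:300] if 0 else cv2.resize(f(s,160,175,72,50,6),(372,300))])
a=a[:, :b.shape[1]] ;b=b[:,:a.shape[1]]
cv2.imwrite('pics/crop1.png',np.vstack([a[:300],b])); 
cv2.imwrite('pics/crop2.png',f(t,285,100,62,90,6)); print(a.shape,b.shape)
E
```

```text
(360, 672, 3) (300, 672, 3)
```

View pics/crop1.png

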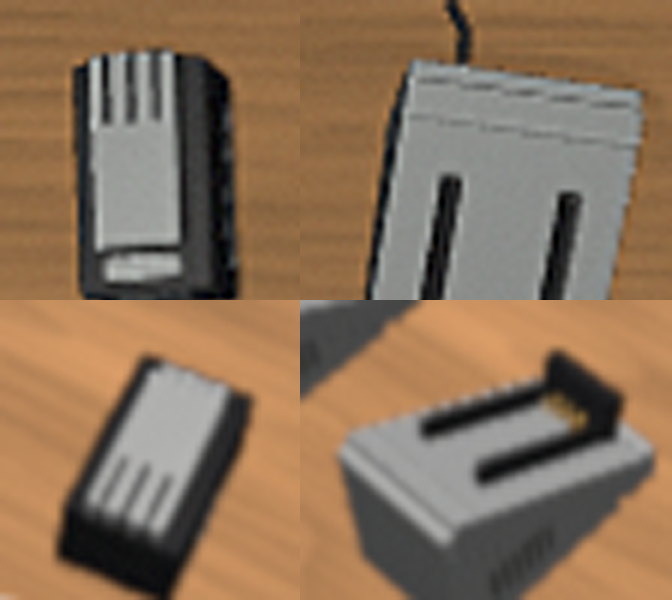

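View pics/crop2.png

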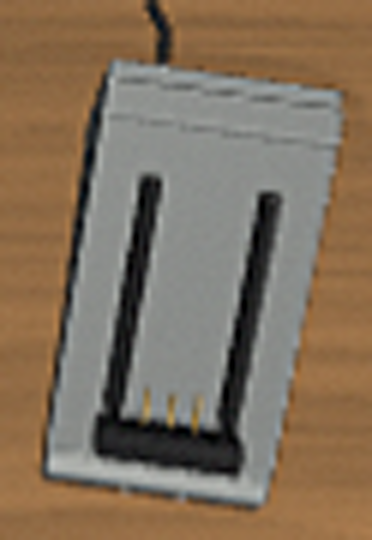

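The close crop confirms the choice: tower corners are near (147,144), (161,144), (162,176) and (148,177). The three slots are at the far end, so the contacts point away from the robot, and the latch end is nearest. The empty charger shows two rails with their far ends at (310,130) and (330,132). Its contact block is at the low end towards the robot. Next I fit poses from these corners.

```bash
cat > m.py <<'E'
from h import *
from scipy.optimize import least_squares
c=lambda p,o:np.array(p)/6+o-0.42
tw=c([(92,57),(175,52),(180,246),(97,250)],(132,135))
P=plane('top',tw,.060); print('tower',P.round(4).tolist(),[np.linalg.norm(P[i]-P[i-1]).round(4) for i in range(4)])
# tower corners: contact end (-x) at idx 0,1
bx=(P[2]+P[3]-P[0]-P[1])/2; yaw=np.arctan2(bx[1],bx[0]);ct=(P[0]+P[1])/2
ux=np.array([np.cos(yaw),np.sin(yaw)]); cen=P[:,:2].mean(0)+ux*.010
print('pack centre',cen.round(4),'yaw',np.degrees(yaw).round(2))
obs=[('top',u,m) for u,m in zip(c([(45,470),(268,503),(108,114),(333,145),(150,178),(270,195)],(285,100)),
 [(-.021,.05,0),(-.021,-.05,0),(.142,.05,0),(.142,-.05,0),(.103,.025,.013),(.103,-.025,.013)])]
obs+=[('scene',np.array(u)-.4,m) for u,m in [((184.8,196.7),(.103,-.025,.013)),((195.8,204.2),(.103,.025,.013)),((227.7,200.8),(-.021,.05,0))]]
def f(p,full=False):
    M=R.from_euler('yz',[-25,p[2]],degrees=True)
    r=np.array([proj(n,M.apply(m)+[p[0],p[1],.034])[0]-u for n,u,m in obs]);return r if full else r.ravel()
s=least_squares(f,[.55,-.1,-8],loss='soft_l1');print('dock',s.x.round(4));print(f(s.x,True).round(1).tolist())
M=R.from_euler('yz',[-25,s.x[2]],degrees=True);print('home',M.apply([.0525,0,.038])+[s.x[0],s.x[1],.034])
E
python3 m.py
```

```text
tower [[0.5582, 0.3366, 0.06], [0.5599, 0.3001, 0.06], [0.4752, 0.2953, 0.06], [0.4738, 0.3314, 0.06]] [np.float64(0.0846), np.float64(0.0365), np.float64(0.0849), np.float64(0.0361)]
pack centre [0.5068 0.3153] yaw -176.63
dock [ 0.4881 -0.0927 -8.4327]
[[-0.2, -1.8], [0.4, -2.0], [-0.7, -4.4], [1.6, -4.1], [0.0, 2.5], [-0.1, 2.4], [1.1, -2.4], [0.8, -2.4], [0.2, -0.1]]
home [ 0.51930966 -0.0972852   0.09062715]
```

```bash
sed -i "s/^def f/obs=obs[:2]+obs[4:]\ndef f/" m.py; python3 m.py
```

```text
tower [[0.5582, 0.3366, 0.06], [0.5599, 0.3001, 0.06], [0.4752, 0.2953, 0.06], [0.4738, 0.3314, 0.06]] [np.float64(0.0846), np.float64(0.0365), np.float64(0.0849), np.float64(0.0361)]
pack centre [0.5068 0.3153] yaw -176.63
dock [ 0.4923 -0.0928 -7.8351]
[[-0.1, -3.2], [0.5, -3.8], [-0.3, 0.9], [-0.4, 0.7], [0.3, -1.4], [0.2, -1.5], [-0.5, 0.6]]
home [ 0.52351629 -0.09713209  0.09062715]
```

```bash
sed -i "s/^obs=obs\[:2\].*/obs=obs[4:]+[('top',u,m) for u,m in zip(c([(103,418),(243,434),(97,457),(238,474)],(285,100)),[(0,.031,.03),(0,-.031,.03),(-.014,.031,0),(-.014,-.031,0)])]/" m.py; python3 m.py | tail -3
```

```text
dock [ 0.4939 -0.0945 -6.6809]
[[-0.4, 0.4], [-0.4, -0.2], [-0.2, -1.0], [-0.1, -1.2], [-1.1, 0.4], [-0.1, 1.5], [1.0, 1.5], [-0.5, -3.0], [-0.5, -3.3]]
home [ 0.52522231 -0.09820774  0.09062715]
```

```bash
cat > rails.py <<'E'
from h import *
g=cv2.cvtColor(cv2.imread('pics/top0.png'),cv2.COLOR_BGR2GRAY).astype(float)
O=np.array([.493,-.0945,.034]);out=[]
n=np.array([-np.sin(np.radians(25)),0,np.cos(np.radians(25))]);n=R.from_euler('z',-7,degrees=True).apply(n)
for x0,x1,sl in((310.0,303.5,0),(330,324,0)):
    E=[]
    for v in range(133,166):
        u0=x0+(v-130)*(x1-x0)/39.; us=np.linspace(u0-6,u0+6,121)
        r=cv2.remap(g.astype(np.float32),us.astype(np.float32)[None],np.full((1,121),v,np.float32),cv2.INTER_LINEAR)[0]
        t=(r.min()+np.median(np.r_[r[:20],r[-20:]]))/2; k=np.where(r<t)[0];E.append((us[k[0]],v,us[k[-1]],v))
    E=np.array(E)
    def hit(uv,h):
        o,d=ray('top',uv);s=((O+n*h-o)@n)/(d@n);return o+d*s[:,None]
    L=hit(E[:,:2],0);Rr=hit(E[:,2:],.011)  # left edge at foot, right edge near top
    for P in(L,Rr):
        y,k=np.polyfit(P[:,0],P[:,1],1);out.append((y*.545+k,np.degrees(np.arctan(y))))
    print(np.mean(E[:,2]-E[:,0]))
out=np.array(out);print(out.round(4));print('mid y at x=.545:',out[:,0].mean(),'yaw',out[:,1].mean())
E
python3 rails.py
```

```text
3.34545454545455
3.4484848484848505
[[-0.0723 -8.7106]
 [-0.0798 -8.4556]
 [-0.1232 -8.7672]
 [-0.1302 -8.5927]]
mid y at x=.545: -0.10138953836587725 yaw -8.63153901297569
```

move_arm:
  commands:
    - {"x": 0, "y": 0, "z": 0, "az": 0}

```text
invalid input
```

```bash
cat >> h.py <<'E'
def frame(yaw,down):
    """tool: y = horizontal, right of heading yaw; z = pointing 'down' deg below heading"""
    a,b=np.radians([yaw,down]);h=np.array([np.cos(a),np.sin(a),0]);d=h*np.cos(b)-np.array([0,0,1])*np.sin(b)
    y=np.array([np.sin(a),-np.cos(a),0]);return np.c_[np.cross(y,d),y,d]
def go(g,yaw,down,pr=True):
    """shift (cm) and rotvec (deg) in tool axes that bring grasp point to g"""
    s=env.state();M=R.from_euler('xyz',s['orientation'],degrees=True).as_matrix();T=frame(yaw,down)
    t=np.array(g)+.008*T[:,2];sh=M.T@(t-s['tcp_pos'])*100;rv=np.degrees(R.from_matrix(M.T@T).as_rotvec())
    print('xyz',sh.round(2),'a',rv.round(2),'n',np.ceil(max(np.linalg.norm(sh)/5,np.linalg.norm(rv)/8.59)));return sh,rv
def now():
    s=env.state();M=R.from_euler('xyz',s['orientation'],degrees=True).as_matrix();d=M[:,2]
    print('t',round(s['clock'],2),'grasp',(s['tcp_pos']-.008*d).round(4),'down',np.degrees(np.arcsin(-d[2])).round(2),'yaw_y',np.degrees(np.arctan2(M[0,1],-M[1,1])).round(2),'ytilt',np.degrees(np.arcsin(M[2,1])).round(2),'F',s['wrist_force'].round(1),'w',round(s['grip_width']*88,1),'q',s['q'].round(0))
E
python3 - <<'E'
from h import *
print(plane('top',[(126,205),(118,214),(124,193),(95,177)],.055).round(3).tolist())
now()
hd=3.4
go((.405,.309,.15),hd,60)
go((.4818,.3138,.026),hd,45)
E
```

```text
[[0.4, 0.388, 0.055], [0.377, 0.408, 0.055], [0.431, 0.394, 0.055], [0.474, 0.474, 0.055]]
t 0.1 grasp [0.1668 0.6537 0.2447] down 89.92 yaw_y -14.32 ytilt 0.08 F [0.9 0.1 0.3] w 88.3 q [ 92.  21.   1.  -0. -70. -17.]
xyz [31.98 27.37  9.41] a [  4.72  29.76 -17.29] n 9.0
xyz [39.46 24.94 21.68] a [  7.04  44.64 -16.76] n 11.0
```

move_arm:
  commands:
    - {"ax": 0, "ay": 0, "az": 0, "x": 0, "y": 0, "z": 0, "hand": 8.7}
  squeeze: 20

```text
clock: 0.2
tcp_pos: [0.1667, 0.6534, 0.2362]
orientation: [179.9, -0.0, -14.3]
wrist_force: [0.7, -0.5, 0.7]
grip_width: 0.994
```

```bash
python3 - <<'E'
from h import *
go((.4818,.3138,.15),3.4,63)
E
```

```text
xyz [39.27 24.98  9.4 ] a [  4.31  26.79 -17.36] n 10.0
```

move_arm:
  commands:
    - {"ax": 1.7, "ay": 10.7, "az": -6.9, "x": 15.7, "y": 10, "z": 3.8, "hand": 8.7}
    - {"ax": 3, "ay": 18.8, "az": -12.1, "x": 27.5, "y": 17.5, "z": 6.6, "hand": 8.7}
    - {"ax": 4.3, "ay": 26.8, "az": -17.4, "x": 39.3, "y": 25, "z": 9.4, "hand": 8.7}
    - {"ax": 4.3, "ay": 26.8, "az": -17.4, "x": 39.3, "y": 25, "z": 9.4, "hand": 8.7}
    - {"ax": 4.3, "ay": 26.8, "az": -17.4, "x": 39.3, "y": 25, "z": 9.4, "hand": 8.7}
    - {"ax": 4.3, "ay": 26.8, "az": -17.4, "x": 39.3, "y": 25, "z": 9.4, "hand": 8.7}
    - {"ax": 4.3, "ay": 26.8, "az": -17.4, "x": 39.3, "y": 25, "z": 9.4, "hand": 8.7}
    - {"ax": 4.3, "ay": 26.8, "az": -17.4, "x": 39.3, "y": 25, "z": 9.4, "hand": 8.7}
    - {"ax": 4.3, "ay": 26.8, "az": -17.4, "x": 39.3, "y": 25, "z": 9.4, "hand": 8.7}
    - {"ax": 4.3, "ay": 26.8, "az": -17.4, "x": 39.3, "y": 25, "z": 9.4, "hand": 8.7}
    - {"ax": 4.3, "ay": 26.8, "az": -17.4, "x": 39.3, "y": 25, "z": 9.4, "hand": 8.7}
    - {"ax": 4.3, "ay": 26.8, "az": -17.4, "x": 39.3, "y": 25, "z": 9.4, "hand": 8.7}
    - {"ax": 4.3, "ay": 26.8, "az": -17.4, "x": 39.3, "y": 25, "z": 9.4, "hand": 8.7}

```text
clock: 1.5
tcp_pos: [0.4856, 0.3146, 0.1433]
orientation: [-180.0, -27.0, 3.5]
wrist_force: [0.1, 0.3, -0.0]
grip_width: 0.995
```

```bash
python3 - <<'E'
from h import *
now()
go((.4818,.3138,.036),3.4,63)
im=env.get_image('top');cv2.imwrite('pics/top1.png',cv2.resize(im[80:280,60:320],None,fx=3,fy=3,interpolation=cv2.INTER_CUBIC))
E
```

```text
t 1.5 grasp [0.482  0.3144 0.1504] down 62.96 yaw_y 3.48 ytilt -0.02 F [ 0.1  0.3 -0. ] w 87.6 q [ 54.   6. -56.  65. -23. -20.]
xyz [-5.22  0.06 10.19] a [-0.05 -0.04  0.06] n 3.0
```

View pics/top1.png

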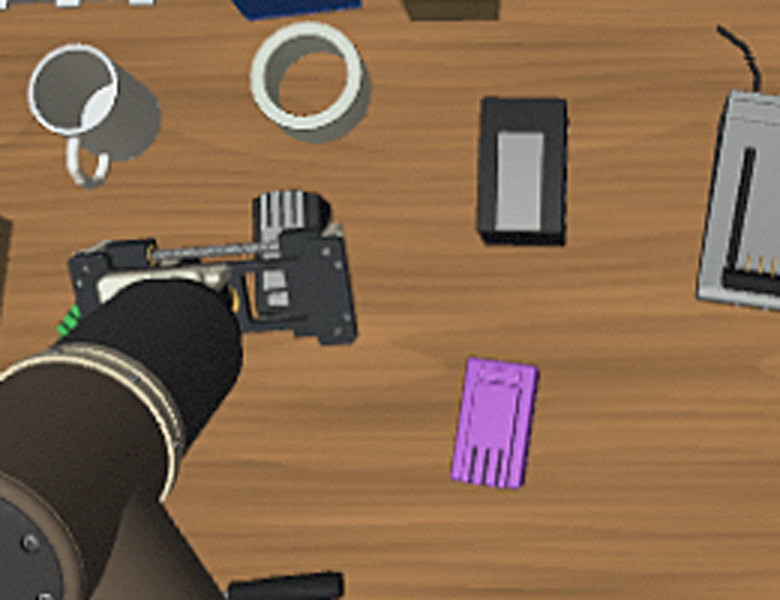

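View: the hand is directly above the small battery, with its slots at crop (290,215) between the fingers at about (245,290) and (335,290). The green look-alike at (70,320) lies just outside the body, so I go straight down.

move_arm:
  commands:
    - {"ax": 0, "ay": 0, "az": 0, "x": -2.6, "y": 0, "z": 5.1, "hand": 8.7}
    - {"ax": 0, "ay": 0, "az": 0, "x": -4, "y": 0.05, "z": 7.8, "hand": 8.7}
    - {"ax": 0, "ay": 0, "az": 0, "x": -5, "y": 0.05, "z": 9.7, "hand": 8.7}
    - {"ax": 0, "ay": 0, "az": 0, "x": -5.2, "y": 0.05, "z": 10.2, "hand": 8.7}
    - {"ax": 0, "ay": 0, "az": 0, "x": -5.2, "y": 0.05, "z": 10.2, "hand": 8.7}

```text
clock: 2.05
tcp_pos: [0.4887, 0.3301, 0.0566]
orientation: [177.8, -24.6, 3.8]
wrist_force: [-0.3, -2.1, -0.7]
grip_width: 0.988
```

```bash
python3 - <<'E'
from h import *
now()
s=env.state();print(s['q'].tolist(),s['tcp_pos'],s['orientation'])
from scipy.optimize import least_squares
D=[([92.1941526,20.5872706,.64203,-.0176,-70.1364,-16.507],[.16679,.65366,.23674]),(list(s['q']),list(s['tcp_pos']))]
E
```

```text
t 2.05 grasp [0.4854 0.3302 0.0638] down 65.26 yaw_y 2.88 ytilt 1.99 F [-0.3 -2.1 -0.7] w 87.0 q [ 43.  15. -58.  95. -17. -42.]
[42.6759353438687, 15.146059467347264, -58.2260379863295, 95.48013741471829, -17.01594717571712, -42.3407821363717] [0.48871626 0.33008005 0.05656071] [177.81087612 -24.64575414   3.79516785]
```

```bash
cat > kin.py <<'E'
from h import *
from scipy.optimize import least_squares,minimize
D=[([92.1941526,20.5872706,.64203,-.0176,-70.1364,-16.507],[.16679,.65366,.23674],[179.917,-.0073,-14.319]),
([42.6759353438687,15.146059467347264,-58.2260379863295,95.48013741471829,-17.01594717571712,-42.3407821363717],[.48871626,.33008005,.05656071],[177.81087612,-24.64575414,3.79516785])]
def fk(q,p):
    q=np.array(q,float)
    # p: d1,a1,L2,a3,L4,d6,off2,off3,off5,off6
    d1,a1,L2,a3,L4,d6,o3=p
    Rz=lambda a:R.from_euler('z',a,degrees=True);Ry=lambda a:R.from_euler('y',a,degrees=True);Rx=lambda a:R.from_euler('x',a,degrees=True)
    A=Rz(q[0]);B=A*Ry(q[1]);C=B*Ry(-q[2]+o3);W=A.apply([a1,0,d1])+B.apply([0,0,L2])+C.apply([L4,0,a3])
    E=C*Rx(S[0]*q[3])*Ry(-q[4])*Rx(S[1]*q[5])
    return W+E.apply([d6,0,0]),E
def best():
    global S
    out=None
    for S in((1,1),(1,-1),(-1,1),(-1,-1)):
        def f(p):
            r=[]
            for q,t,o in D:
                x,E=fk(q,p[:7]);T=R.from_euler('xyz',o,degrees=True)
                # tool axes from E: tool z = E x ; tool x/y via const rotation p[7]
                Et=E*R.from_euler('y',90,degrees=True)*R.from_euler('z',p[7],degrees=True)
                r+=list((x-t)*10)+list((Et.inv()*T).as_rotvec())
            return r
        for z0 in(0,90,180,-90):
            s=least_squares(f,[.4,0,.45,.02,.45,.3,0,z0])
            if out is None or s.cost<out[0]:out=(s.cost,S,s.x)
    S=out[1];return out
if __name__=='__main__':
    s=env.state();D.append((s['q'],s['tcp_pos'],s['orientation']))
    o=best();print(o)
E
python3 kin.py
```

```text
(np.float64(1.8390063066722477), (-1, -1), array([ 1.02938017e+01,  3.49047067e+00, -9.32539319e+00, -8.13304755e-01,
        7.58830826e-01,  3.03834310e-01, -9.14910971e-06, -8.99999462e+01]))
```

move_arm:
  commands:
    - {"ax": 0, "ay": 0, "az": 0, "x": 0, "y": 0, "z": -5, "hand": 8.7}
    - {"ax": 0, "ay": 0, "az": 0, "x": 0, "y": 0, "z": -9, "hand": 8.7}
    - {"ax": 0, "ay": -10, "az": 0, "x": 0, "y": 0, "z": -9, "hand": 8.7}
    - {"ax": 0, "ay": -20, "az": 0, "x": 0, "y": 0, "z": -9, "hand": 8.7}
    - {"ax": 0, "ay": -20, "az": 0, "x": 0, "y": 0, "z": -9, "hand": 8.7}

```text
clock: 2.55
tcp_pos: [0.473, 0.3274, 0.1431]
orientation: [176.9, -18.9, 2.6]
wrist_force: [3.9, -0.7, 1.8]
grip_width: 0.995
```

```bash
python3 - <<'E'
from h import *
now();s=env.state();print(s['q'].tolist(),s['tcp_pos'].tolist(),s['orientation'].tolist())
E
python3 kin.py
```

```text
t 2.55 grasp [0.4704 0.3277 0.1507] down 70.83 yaw_y 1.57 ytilt 2.96 F [ 3.9 -0.7  1.8] w 87.6 q [ 63.   9. -43.  32. -36.   3.]
[63.378662732028566, 9.408994672506537, -42.548023616765406, 31.988364897001876, -35.71445266037109, 2.854273251833588] [0.4730073757727326, 0.32735117592326596, 0.14312464699214117] [176.8755335888141, -18.92273306477187, 2.586272596958813]
(np.float64(2.626284761450492), (-1, -1), array([ 2.50080108e-01,  6.11663435e-02,  7.03634459e-01,  6.86278687e-02,
        3.41956908e-01,  6.13482029e-01,  4.83797085e-01, -8.99031446e+01]))
```

```bash
cat > kin.py <<'E'
from h import *
import itertools,json,os
from scipy.optimize import least_squares
D=[([92.1941526,20.5872706,.64203,-.0176,-70.1364,-16.507],[.16679,.65366,.23674],[179.917,-.0073,-14.319]),
([42.6759353438687,15.146059467347264,-58.2260379863295,95.48013741471829,-17.01594717571712,-42.3407821363717],[.48871626,.33008005,.05656071],[177.81087612,-24.64575414,3.79516785]),
([63.378662732028566,9.408994672506537,-42.548023616765406,31.988364897001876,-35.71445266037109,2.854273251833588],[.4730073757727326,.32735117592326596,.14312464699214117],[176.8755335888141,-18.92273306477187,2.586272596958813]),
([54,6,-56,65,-23,-20],[.4856,.3146,.1433],[-180,-27,3.5])]
e=lambda ax,a:R.from_euler(ax,a,degrees=True)
def fk(q,p,S):
    # p: o1,o3, const rotvec(3), d1,a1,L2,a3,L4,d6,lat
    A=e('z',q[0]+100*p[0]);B=A*e('y',q[1]);C=B*e('y',S[0]*q[2]+100*p[1])
    E=C*e('x',S[1]*q[3])*e('y',S[2]*q[4])*e('x',S[3]*q[5])
    T=E*R.from_rotvec(p[2:5]);d1,a1,L2,a3,L4,d6,lat=p[5:]
    return A.apply([a1,lat,d1])+B.apply([0,0,L2])+C.apply([L4,0,a3])+T.apply([0,0,d6]),T
def res(p,S):
    r=[]
    for q,t,o in D:
        x,T=fk(q,p,S);r+=list((x-t)*5)+list((T.inv()*R.from_euler('xyz',o,degrees=True)).as_rotvec())
    return np.r_[r,1e-3*(p[5:]-[.4,0,.4,0,.4,.2,0])]
if __name__=='__main__':
    L=[]
    for S in itertools.product((1,-1),repeat=4):
      for o3 in(0,.9,-.9):
       for y in(90,-90,):
        for z in (0,90,180,270):
            c=(e('y',y)*e('z',z)).as_rotvec()
            s=least_squares(res,np.r_[0,o3,c,.4,0,.4,0,.4,.2,0],args=(S,),max_nfev=60);L.append((s.cost,S,s.x))
    L.sort(key=lambda a:a[0])
    for l in L[:4]:print(l[0],l[1],l[2].round(3).tolist())
    r=res(L[0][2],L[0][1]);print(r[:24].round(3).tolist())
    json.dump([L[0][1],L[0][2].tolist()],open('kin.json','w'))
E
timeout 300 python3 kin.py
```

```text
0.058574379369118 (-1, -1, -1, -1) [-0.064, 0.151, -0.949, 1.091, -1.472, 0.812, -0.092, 0.929, 0.031, 0.554, 1.175, 0.144]
0.05857437936943419 (-1, -1, -1, -1) [-0.064, 0.151, 1.94, -2.23, 3.012, 0.812, -0.092, 0.929, 0.031, 0.554, 1.175, 0.144]
0.05857437937540454 (-1, -1, -1, -1) [-0.064, 0.151, -0.949, 1.091, -1.472, 0.812, -0.092, 0.929, 0.031, 0.554, 1.175, 0.144]
0.05857437937694039 (-1, -1, -1, -1) [-0.064, 0.151, 1.94, -2.23, 3.012, 0.812, -0.092, 0.929, 0.031, 0.554, 1.175, 0.144]
[-0.001, 0.015, 0.04, -0.013, -0.227, -0.041, 0.046, -0.019, 0.039, -0.094, 0.055, -0.003, -0.151, -0.003, -0.09, -0.033, -0.014, 0.015, 0.092, -0.024, 0.011, -0.055, 0.023, 0.03]
```

```bash
cat > ko.py <<'E'
from kin import *
T=[R.from_euler('xyz',o,degrees=True) for q,t,o in D]
L=[]
for s1 in(1,-1):
 for S in itertools.product((1,-1),repeat=5):
  for ax in itertools.product('xyz',repeat=3):
   f=lambda q,o4:e('z',s1*q[0])*e('y',S[0]*q[1]+S[1]*q[2])*e(ax[0],S[2]*q[3])*e('y' if ax[1]=='y' else ax[1],S[3]*q[4]+o4)*e(ax[2],S[4]*q[5])
   for o4 in(0,90):
    C=[(f(q,o4)) for q,t,o in D]
    # unknown const K: T_i = C_i K ; also allow rotated base
    K=C[0].inv()*T[0]
    er=[((c*K).inv()*t).magnitude()*57.3 for c,t in zip(C,T)]
    L.append((sum(er),s1,S,ax,o4,np.round(er,1).tolist(),K.as_rotvec(degrees=True).round(1).tolist()))
L.sort(key=lambda a:a[0])
for l in L[:6]:print(l)
E
python3 ko.py
```

```text
(0.48264163772730556, 1, (1, -1, -1, -1, -1), ('x', 'y', 'x'), 0, [0.0, 0.0, 0.0, 0.5], [-69.3, 69.3, -69.3])
(0.4826416377273585, 1, (1, -1, -1, -1, -1), ('x', 'y', 'z'), 90, [0.0, 0.0, 0.0, 0.5], [-0.0, -0.0, -90.0])
(55.116084780085025, 1, (-1, -1, -1, 1, -1), ('y', 'z', 'x'), 90, [0.0, 16.5, 16.3, 22.2], [67.7, -143.0, -1.2])
(55.11608478008509, 1, (-1, -1, -1, 1, -1), ('y', 'z', 'y'), 0, [0.0, 16.5, 16.3, 22.2], [153.2, -54.7, 21.3])
(56.41790049668788, 1, (1, 1, 1, 1, 1), ('z', 'y', 'z'), 0, [0.0, 14.0, 24.5, 17.9], [94.8, -94.8, -29.2])
(56.41790049668788, 1, (1, 1, 1, 1, -1), ('z', 'y', 'x'), 90, [0.0, 14.0, 24.5, 17.9], [-95.4, 114.3, -50.5])
```

```bash
cat > kl.py <<'E'
from kin import *
K=R.from_rotvec(np.array([-1,1,-1])*69.282,degrees=True)
if not np.allclose((e('y',90)*e('z',-90)).as_matrix(),K.as_matrix(),atol=1e-2):print('K',K.as_matrix().round(3))
def chain(q):
    A=e('z',q[0]);B=A*e('y',q[1]);C=B*e('y',-q[2]);F=C*e('x',-q[3]);G=F*e('y',-q[4]);E=G*e('x',-q[5]);return A,B,C,F,G,E
NM=[(0,'a1',0),(0,'lat',1),(0,'d1',2),(1,'L2',2),(2,'L4',0),(2,'a3',2),(3,'y4',1),(4,'d6',0),(4,'z5',2),(3,'z4',2)]
def rows(q,nm):
    ch=chain(q);return np.c_[tuple(ch[i].as_matrix()[:,k] for i,_,k in nm)]
if __name__=='__main__':
  DD=D[:3]
  for drop in(['z5','z4','y4'],['z5','z4','lat'],['z5','z4'],['z4'],['y4','z4']):
    nm=[n for n in NM if n[1] not in drop]
    M=np.vstack([rows(q,nm) for q,t,o in DD]);b=np.concatenate([t for q,t,o in DD])
    x,r,rk,sv=np.linalg.lstsq(M,b,rcond=1e-6);print(dict(zip([n[1] for n in nm],x.round(4))),'res mm',(1000*(M@x-b)).round(1).tolist(),sv[-1].round(4))
E
python3 kl.py
```

```text
{'a1': np.float64(0.1266), 'lat': np.float64(-0.1842), 'd1': np.float64(-0.7287), 'L2': np.float64(0.908), 'L4': np.float64(0.1487), 'a3': np.float64(0.1788), 'd6': np.float64(0.0066)} res mm [-7.5, -0.5, -4.7, 63.6, -74.0, -6.1, -78.8, 43.5, 10.8] 0.0672
{'a1': np.float64(-0.0), 'd1': np.float64(0.1988), 'L2': np.float64(0.6016), 'L4': np.float64(0.4636), 'a3': np.float64(-0.0), 'y4': np.float64(-0.1918), 'd6': np.float64(0.367)} res mm [0.0, 0.0, 0.0, 0.0, -0.0, 0.0, -0.0, 0.0, -0.0] 0.0712
{'a1': np.float64(-0.0), 'lat': np.float64(0.0), 'd1': np.float64(0.1988), 'L2': np.float64(0.6016), 'L4': np.float64(0.4636), 'a3': np.float64(-0.0), 'y4': np.float64(-0.1918), 'd6': np.float64(0.367)} res mm [0.0, 0.0, 0.0, 0.0, 0.0, 0.0, -0.0, -0.0, -0.0] 0.0599
{'a1': np.float64(-0.0), 'lat': np.float64(0.0), 'd1': np.float64(0.1988), 'L2': np.float64(0.6016), 'L4': np.float64(0.4636), 'a3': np.float64(-0.0), 'y4': np.float64(-0.1918), 'd6': np.float64(0.367), 'z5': np.float64(0.0)} res mm [0.0, 0.0, 0.0, 0.0, 0.0, -0.0, 0.0, 0.0, 0.0] 0.0447
{'a1': np.float64(-0.2148), 'lat': np.float64(-0.181), 'd1': np.float64(-0.6942), 'L2': np.float64(1.3506), 'L4': np.float64(0.0687), 'a3': np.float64(0.2502), 'd6': np.float64(0.5672), 'z5': np.float64(0.2367)} res mm [-10.8, -1.3, -22.3, 10.1, -34.7, -28.9, -11.7, 24.8, 51.2] 0.0662
```

```bash
cat > ik.py <<'E'
from kl import *
X=np.array([.1988,.6016,.4636,-.1918,.367]);NX=[n for n in NM if n[1] in('d1','L2','L4','y4','d6')]
LO=np.array([-176.03,-82.01,-58.28,-173.87,-174.79,-173.66])+2;HI=np.array([176.03,121.73,71.71,95.51,-.11,173.66])-2
def FK(q): return rows(q,NX)@X, chain(q)[5]*K
def target(g,yaw,down,flip=0):
    T=frame(yaw,down);p=np.array(g)+.008*T[:,2]
    if flip:T=T@np.diag([-1,-1,1])
    return p,R.from_matrix(T)
def solve(p,T,q0):
    def f(q):
        x,E=FK(q);return np.r_[(x-p)*10,(E.inv()*T).as_rotvec()*3]
    s=least_squares(f,np.clip(q0,LO+.01,HI-.01),bounds=(LO,HI),x_scale=50,max_nfev=60);return s.x,s.cost
SE=[[a,b,c,d,m,n] for a in(0,60) for b in(20,60) for c in(-20,) for d in(-90,0,60) for m in(-60,-120) for n in(0,)]
def iks(g,yaw,down,flip,seeds=SE):
    p,T=target(g,yaw,down,flip);az=np.degrees(np.arctan2(p[1],p[0]));out=[]
    for s in seeds:
        for q6 in(-90,90):
            q,c=solve(p,T,[s[0]+az-20,*s[1:5],q6])
            if c<1e-5 and not any(np.abs(q-o).max()<3 for o in out):out.append(q)
    return out
E
cat > f1.py <<'E'
from ik import *
if 1:
    for nm,g,yaw in(('pack',(.482,.314,.036),3.4),('home',(.523,-.098,.09),-8.6)):
        for d in(45,60,75,90,105,120,135):
            for fl in(0,1):
                o=iks(g,yaw,d,fl,SE[::2]);print(nm,d,fl,[x.round(0).astype(int).tolist() for x in o])
E
time python3 f1.py
```

```text
pack 45 0 []
pack 45 1 []
pack 60 0 []
pack 60 1 []
pack 75 0 [[53, 18, -52, 50, -15, -7]]
pack 75 1 []
pack 90 0 [[53, 24, -26, 0, -40, 41]]
pack 90 1 [[53, 24, -26, 0, -40, -139]]
pack 105 0 [[46, 31, -11, -12, -61, 54]]
pack 105 1 [[46, 31, -11, -12, -61, -126]]
pack 120 0 [[40, 39, 2, -18, -79, 60]]
pack 120 1 [[40, 39, 2, -18, -79, -120]]
pack 135 0 [[37, 47, 14, -23, -96, 63]]
pack 135 1 [[37, 47, 14, -23, -96, -117]]
home 45 0 []
home 45 1 []
home 60 0 []
home 60 1 []
home 75 0 [[14, 9, -47, 16, -21, 53]]
home 75 1 [[14, 9, -47, 16, -21, -127]]
home 90 0 [[11, 16, -29, 0, -45, 71]]
home 90 1 [[11, 16, -29, 0, -45, -109]]
home 105 0 [[7, 24, -15, -5, -65, 76]]
home 105 1 [[7, 25, -15, -5, -65, -104]]
home 120 0 [[5, 33, -4, -7, -82, 79]]
home 120 1 [[5, 33, -4, -7, -82, -101]]
home 135 0 [[4, 43, 6, -9, -98, 80]]
home 135 1 [[4, 43, 6, -9, -98, -100]]
real	0m39.908s
user	0m40.144s
sys	0m0.126s
```

```bash
cat > f2.py <<'E'
from ik import *
from multiprocessing import Pool
def job(a):
    x,y,psi=a;r=[]
    for z,d in((.036,45),(.077,135)):
        ok=iks((x,y,z),psi,d,0,[SE[i] for i in(0,3,6,9)])
        fl=[]
        for q in ok:
            for f in (0,180,-180):
                if LO[5]<q[5]+f<HI[5]:fl.append((q+[0,0,0,0,0,f]).round(0).astype(int).tolist())
        r.append(fl)
        if not ok:return None
    return a,r
if __name__=='__main__':
    J=[(x,y,p) for x,y in((.4,.22),(.45,.22),(.5,.25),(.45,.3)) for p in range(-180,180,30)]
    with Pool() as P:
        for o in P.imap(job,J):
            if o:print(o)
E
time timeout 500 python3 f2.py
```

```text
((0.4, 0.22, -150), [[[45, 41, -6, -10, -87, -100], [45, 41, -6, -10, -87, 80]], [[17, 2, -45, -101, -9, 20], [17, 2, -45, -101, -9, -160]]])
((0.4, 0.22, -120), [[[56, 40, -15, 3, -80, -88], [56, 40, -15, 3, -80, 92]], [[11, 8, -39, -74, -34, 21], [11, 8, -39, -74, -34, -159]]])
((0.4, 0.22, -90), [[[67, 35, -30, 17, -68, -80], [67, 35, -30, 17, -68, 100]], [[9, 17, -28, -59, -55, 31], [9, 17, -28, -59, -55, -149]]])
((0.4, 0.22, -60), [[[75, 29, -50, 39, -53, -81], [75, 29, -50, 39, -53, 99]], [[15, 25, -17, -46, -71, 40], [15, 25, -17, -46, -71, -140]]])
((0.4, 0.22, 30), [[[-6, 15, -55, -126, -31, -113], [-6, 15, -55, -126, -31, 67]], [[45, 38, -5, -10, -91, 79], [45, 38, -5, -10, -91, -101]]])
((0.4, 0.22, 60), [[[5, 16, -39, -83, -36, -144], [5, 16, -39, -83, -36, 36]], [[56, 36, -14, 3, -84, 93], [56, 36, -14, 3, -84, -87]]])
((0.4, 0.22, 90), [[[8, 22, -28, -62, -52, -142], [8, 22, -28, -62, -52, 38]], [[67, 32, -29, 17, -72, 101], [67, 32, -29, 17, -72, -79]]])
((0.4, 0.22, 120), [[[14, 29, -17, -47, -68, -136], [14, 29, -17, -47, -68, 44]], [[76, 25, -48, 36, -58, 104], [76
[... 2600 characters left out ...]
 -75], [72, 34, -38, 38, -58, 105]], [[21, 29, -9, -48, -70, 34], [21, 29, -9, -48, -70, -146]]])
((0.45, 0.3, 30), [[[6, 19, -50, -141, -28, -108], [6, 19, -50, -141, -28, 72]], [[46, 44, 8, -11, -98, 77], [46, 44, 8, -11, -98, -103]]])
((0.45, 0.3, 60), [[[17, 18, -33, -85, -29, -153], [17, 18, -33, -85, -29, 27]], [[56, 43, 0, 3, -92, 93], [56, 43, 0, 3, -92, -87]]])
((0.45, 0.3, 90), [[[17, 25, -22, -64, -49, -150], [17, 25, -22, -64, -49, 30]], [[66, 38, -16, 17, -79, 104], [66, 38, -16, 17, -79, -76]]])
((0.45, 0.3, 120), [[[20, 32, -10, -49, -67, -143], [20, 32, -10, -49, -67, 37]], [[73, 31, -36, 36, -62, 109], [73, 31, -36, 36, -62, -71]]])
real	0m11.359s
user	0m40.331s
sys	0m0.183s
```

```bash
cat >> ik.py <<'E'
def track(g,yaw,down,n=12):
    s=env.state();p0=s['tcp_pos'];T0=R.from_euler('xyz',s['orientation'],degrees=True);p1,T1=target(g,yaw,down);q=s['q'];rv=(T0.inv()*T1).as_rotvec();w=0;st=0
    for k in np.linspace(0,1,n+1)[1:]:
        q2,c=solve(p0+k*(p1-p0),T0*R.from_rotvec(rv*k),q);w=max(w,c);st=max(st,np.abs(q2-q).max());q=q2
    print('track q',q.round(0).astype(int),'err',f'{w:.1e}','step',st.round(1),'margin',np.minimum(q-LO,HI-q).min().round(0))
E
python3 - <<'E'
from ik import *
now();a=((.5068,.3153,.15),3.4,90);go(*a);track(*a)
E
```

```text
t 2.55 grasp [0.4704 0.3277 0.1507] down 70.83 yaw_y 1.57 ytilt 2.96 F [ 3.9 -0.7  1.8] w 87.6 q [ 63.   9. -43.  32. -36.   3.]
xyz [3.11 1.29 1.26] a [  3.23 -18.9   -1.32] n 3.0
track q [ 51  18 -17   0 -55  43] err 1.4e-19 step 4.4 margin 39.0
```

move_arm:
  commands:
    - {"ax": 1.1, "ay": -6.3, "az": -0.4, "x": 1, "y": 0.4, "z": 0.4, "hand": 8.7}
    - {"ax": 2.2, "ay": -12.6, "az": -0.9, "x": 2.1, "y": 0.9, "z": 0.8, "hand": 8.7}
    - {"ax": 3.2, "ay": -18.9, "az": -1.3, "x": 3.1, "y": 1.3, "z": 1.26, "hand": 8.7}
    - {"ax": 3.2, "ay": -18.9, "az": -1.3, "x": 3.1, "y": 1.3, "z": 1.26, "hand": 8.7}
    - {"ax": 3.2, "ay": -18.9, "az": -1.3, "x": 3.1, "y": 1.3, "z": 1.26, "hand": 8.7}
    - {"ax": 3.2, "ay": -18.9, "az": -1.3, "x": 3.1, "y": 1.3, "z": 1.26, "hand": 8.7}

```text
clock: 3.15
tcp_pos: [0.5063, 0.3158, 0.1427]
orientation: [180.0, -0.1, 3.5]
wrist_force: [-0.4, -1.1, 0.4]
grip_width: 0.995
```

```bash
python3 - <<'E'
from ik import *
now();a=((.5068,.3153,.034),3.4,90);go(*a);track(*a)
s=env.get_image('scene');t=env.get_image('top')
f=lambda i,x,y:cv2.resize(i[y:y+90,x:x+90],None,fx=4.4,fy=4.4,interpolation=cv2.INTER_CUBIC)
cv2.imwrite('pics/v2.png',np.hstack([f(s,275,200),f(t,110,120)]))
E
```

```text
t 3.15 grasp [0.5063 0.3158 0.1507] down 89.9 yaw_y 3.51 ytilt 0.03 F [-0.4 -1.1  0.4] w 87.5 q [ 51.  18. -17.   0. -55.  43.]
xyz [ 0.02  0.05 11.67] a [ 0.03 -0.1   0.11] n 3.0
track q [ 51  26 -23   0 -41  43] err 7.1e-23 step 1.2 margin 33.0
```

View pics/v2.png

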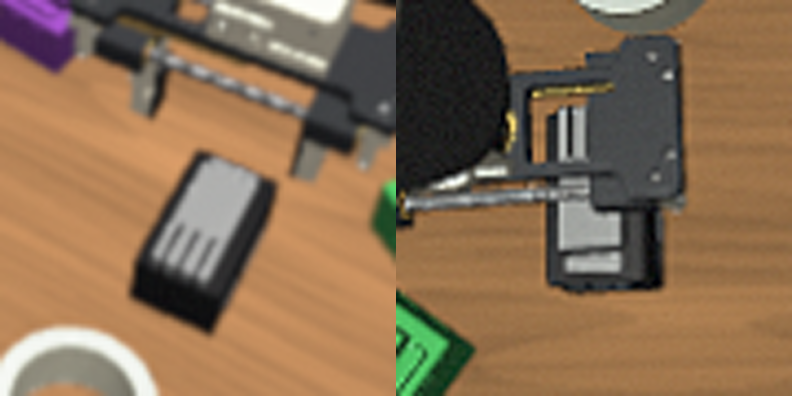

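View: the battery has not moved (tower left edge at top column about 147, as before) and sits between the open fingers. I go down and grip.

move_arm:
  commands:
    - {"ax": 0, "ay": 0, "az": 0, "x": 0, "y": 0, "z": 4.5, "hand": 8.7}
    - {"ax": 0, "ay": 0, "az": 0, "x": 0, "y": 0, "z": 8.5, "hand": 8.7}
    - {"ax": 0, "ay": 0, "az": 0, "x": 0, "y": 0.05, "z": 11, "hand": 8.7}
    - {"ax": 0, "ay": 0, "az": 0, "x": 0, "y": 0.05, "z": 11.6, "hand": 8.7}
    - {"ax": 0, "ay": 0, "az": 0, "x": 0, "y": 0.05, "z": 11.6, "hand": 5}
    - {"ax": 0, "ay": 0, "az": 0, "x": 0, "y": 0.05, "z": 11.6, "hand": 5}
    - {"ax": 0, "ay": 0, "az": 0, "x": 0, "y": 0.05, "z": 11.6, "hand": 5}
    - {"ax": 0, "ay": 0, "az": 0, "x": 0, "y": 0.05, "z": 11.6, "hand": 5}
    - {"ax": 0, "ay": 0, "az": 0, "x": 0, "y": 0.05, "z": 11.6, "hand": 5}
  squeeze: 30

```text
clock: 4.15
tcp_pos: [0.5065, 0.3159, 0.028]
orientation: [-179.9, -0.2, 3.5]
wrist_force: [-2.2, 1.4, 7.0]
grip_width: 0.685
```

```bash
python3 - <<'E'
from ik import *
now()
for a in (((.50,.31,.10),20,90),((.46,.305,.08),90,90),((.46,.305,.036),90,90)):go(*a);track(*a)
E
```

```text
t 4.15 grasp [0.5065 0.3159 0.036 ] down 89.8 yaw_y 3.55 ytilt -0.07 F [-2.2  1.4  7. ] w 60.2 q [ 51.  25. -23.   0. -41.  43.]
xyz [-0.67  0.54 -6.4 ] a [ -0.05  -0.19 -16.45] n 2.0
track q [ 51  20 -21   0 -49  59] err 1.5e-23 step 1.4 margin 35.0
xyz [-4.7   0.8  -4.42] a [ 8.000e-02 -2.000e-01 -8.645e+01] n 11.0
track q [ 54  19 -27   0 -45 126] err 7.5e-21 step 7.0 margin 30.0
xyz [-4.71  0.8  -0.02] a [ 8.000e-02 -2.000e-01 -8.645e+01] n 11.0
track q [ 54  22 -29   0 -39 126] err 4.7e-20 step 7.0 margin 27.0
```

move_arm:
  commands:
    - {"ax": 0, "ay": 0, "az": 0, "x": 0, "y": 0, "z": -2.5, "hand": 5}
    - {"ax": 0, "ay": 0, "az": -8, "x": -0.6, "y": 0.1, "z": -4.5, "hand": 5}
    - {"ax": 0, "ay": 0, "az": -16, "x": -1.2, "y": 0.2, "z": -5, "hand": 5}
    - {"ax": 0, "ay": 0, "az": -24, "x": -1.8, "y": 0.3, "z": -5, "hand": 5}
    - {"ax": 0, "ay": 0, "az": -32, "x": -2.4, "y": 0.4, "z": -5, "hand": 5}
    - {"ax": 0, "ay": 0, "az": -40, "x": -3, "y": 0.5, "z": -5, "hand": 5}
    - {"ax": 0, "ay": 0, "az": -48, "x": -3.5, "y": 0.6, "z": -5, "hand": 5}
    - {"ax": 0, "ay": 0, "az": -56, "x": -4, "y": 0.7, "z": -5, "hand": 5}
    - {"ax": 0, "ay": 0, "az": -64, "x": -4.4, "y": 0.8, "z": -5, "hand": 5}
    - {"ax": 0, "ay": 0, "az": -72, "x": -4.7, "y": 0.8, "z": -5, "hand": 5}
    - {"ax": 0, "ay": 0, "az": -80, "x": -4.7, "y": 0.8, "z": -4, "hand": 5}
    - {"ax": 0, "ay": -0.2, "az": -86.5, "x": -4.7, "y": 0.8, "z": -2, "hand": 5}
    - {"ax": 0, "ay": -0.2, "az": -86.5, "x": -4.7, "y": 0.8, "z": -0.8, "hand": 5}
    - {"ax": 0, "ay": -0.2, "az": -86.5, "x": -4.7, "y": 0.8, "z": -0.2, "hand": 5}
    - {"ax": 0, "ay": -0.2, "az": -86.5, "x": -4.7, "y": 0.8, "z": -0.1, "hand": 5}
    - {"ax": 0, "ay": -0.2, "az": -86.5, "x": -4.7, "y": 0.8, "z": -0.05, "hand": 5}
    - {"ax": 0, "ay": -0.2, "az": -86.5, "x": -4.7, "y": 0.8, "z": -0.05, "hand": 5}

```text
clock: 5.85
tcp_pos: [0.4604, 0.3053, 0.0288]
orientation: [179.9, 0.0, 90.0]
wrist_force: [0.3, 0.5, -3.1]
grip_width: 0.686
```

```bash
python3 - <<'E'
from ik import *
now()
E
```

```text
t 5.85 grasp [0.4604 0.3053 0.0368] down 89.91 yaw_y 89.99 ytilt 0.08 F [ 0.3  0.5 -3.1] w 60.4 q [ 54.  22. -29.   0. -39. 126.]
```

move_arm:
  commands:
    - {"ax": 0, "ay": 0, "az": 0, "x": 0, "y": 0, "z": 0.05, "hand": 5}
    - {"ax": 0, "ay": 0, "az": 0, "x": 0, "y": 0, "z": 0.05, "hand": 8.7}
    - {"ax": 0, "ay": 0, "az": 0, "x": 0, "y": 0, "z": 0.05, "hand": 8.7}
    - {"ax": 0, "ay": 0, "az": 0, "x": 0, "y": 0, "z": 0.05, "hand": 8.7}
    - {"ax": 0, "ay": 0, "az": 0, "x": 0, "y": 0, "z": -3, "hand": 8.7}
    - {"ax": 0, "ay": 0, "az": 0, "x": 0, "y": 0, "z": -7, "hand": 8.7}
    - {"ax": 0, "ay": 0, "az": 0, "x": 0, "y": 0, "z": -10, "hand": 8.7}
    - {"ax": 0, "ay": 0, "az": 0, "x": 0, "y": 0, "z": -10, "hand": 8.7}

```text
clock: 6.65
tcp_pos: [0.4623, 0.3075, 0.1337]
orientation: [179.6, -0.3, 90.0]
wrist_force: [0.1, 0.4, 0.5]
grip_width: 0.996
```

```bash
python3 - <<'E'
from ik import *
now()
for a in (((.4604,.225,.105),90,45),((.4604,.2803,.030),90,45)):go(*a);track(*a)
E
```

```text
t 6.65 grasp [0.4622 0.3075 0.1417] down 89.46 yaw_y 90.04 ytilt 0.42 F [0.1 0.4 0.5] w 87.7 q [ 54.  14. -23.   0. -52. 126.]
xyz [-7.71 -0.22  3.39] a [ 0.38 44.66  0.21] n 6.0
track q [ 26  10 -24 -40 -46 172] err 3.4e-01 step 7.7 margin 0.0
xyz [-2.22 -0.27 10.92] a [ 0.38 44.66  0.21] n 6.0
track q [ 33  17 -24 -42 -37 172] err 4.2e-01 step 8.6 margin 0.0
```

move_arm:
  commands:
    - {"ax": 0, "ay": 0, "az": 8.5, "x": 0, "y": 0, "z": 0, "hand": 8.7}
    - {"ax": 0, "ay": 0, "az": 17, "x": 0, "y": 0, "z": 0, "hand": 8.7}
    - {"ax": 0, "ay": 0, "az": 25.5, "x": 0, "y": 0, "z": 0, "hand": 8.7}
    - {"ax": 0, "ay": 0, "az": 34, "x": 0, "y": 0, "z": 0, "hand": 8.7}
    - {"ax": 0, "ay": 0, "az": 42.5, "x": 0, "y": 0, "z": 0, "hand": 8.7}
    - {"ax": 0, "ay": 0, "az": 51, "x": 0, "y": 0, "z": 0, "hand": 8.7}
    - {"ax": 0, "ay": 0, "az": 59.5, "x": 0, "y": 0, "z": 0, "hand": 8.7}
    - {"ax": 0, "ay": 0, "az": 68, "x": 0, "y": 0, "z": 0, "hand": 8.7}
    - {"ax": 0, "ay": 0, "az": 76.5, "x": 0, "y": 0, "z": 0, "hand": 8.7}
    - {"ax": 0, "ay": 0, "az": 85, "x": 0, "y": 0, "z": 0, "hand": 8.7}
    - {"ax": 0, "ay": 0, "az": 93.5, "x": 0, "y": 0, "z": 0, "hand": 8.7}
    - {"ax": 0, "ay": 0, "az": 102, "x": 0, "y": 0, "z": 0, "hand": 8.7}
    - {"ax": 0, "ay": 0, "az": 110.5, "x": 0, "y": 0, "z": 0, "hand": 8.7}
    - {"ax": 0, "ay": 0, "az": 119, "x": 0, "y": 0, "z": 0, "hand": 8.7}
    - {"ax": 0, "ay": 0, "az": 127.5, "x": 0, "y": 0, "z": 0, "hand": 8.7}
    - {"ax": 0, "ay": 0, "az": 136, "x": 0, "y": 0, "z": 0, "hand": 8.7}
    - {"ax": 0, "ay": 0, "az": 144.5, "x": 0, "y": 0, "z": 0, "hand": 8.7}
    - {"ax": 0, "ay": 0, "az": 153, "x": 0, "y": 0, "z": 0, "hand": 8.7}
    - {"ax": 0, "ay": 0, "az": 161.5, "x": 0, "y": 0, "z": 0, "hand": 8.7}
    - {"ax": 0, "ay": 0, "az": 170, "x": 0, "y": 0, "z": 0, "hand": 8.7}

```text
clock: 8.65
tcp_pos: [0.4622, 0.3074, 0.1333]
orientation: [-179.5, 0.3, -80.3]
wrist_force: [1.0, 0.7, -0.4]
grip_width: 0.993
```

```bash
sed -i "s/def go(g,yaw,down,pr=True):/def go(g,yaw,down,flip=0):/; s/T=frame(yaw,down)$/T=frame(yaw,down)@np.diag([1-2*flip,1-2*flip,1])/" h.py; sed -i "s/def track(g,yaw,down,n=12)/def track(g,yaw,down,flip=0,n=12)/; s/target(g,yaw,down);q=s/target(g,yaw,down,flip);q=s/" ik.py
python3 - <<'E'
from ik import *
now()
for a in (((.4604,.225,.105),90,45,1),((.4604,.2803,.030),90,45,1)):go(*a);track(*a)
E
```

```text
t 8.65 grasp [0.4621 0.3074 0.1413] down 89.47 yaw_y -80.32 ytilt -0.46 F [ 1.   0.7 -0.4] w 87.3 q [ 54.  14. -23.   0. -52. -44.]
xyz [7.55 1.5  3.35] a [  3.38 -44.59   9.35] n 6.0
track q [ 10  18 -21 -56 -58  24] err 9.8e-28 step 6.7 margin 36.0
xyz [ 2.13  0.63 10.89] a [  3.38 -44.59   9.35] n 6.0
track q [ 14  26 -21 -63 -50  31] err 7.1e-27 step 7.8 margin 35.0
```

move_arm:
  commands:
    - {"ax": 0.6, "ay": -7.5, "az": 1.6, "x": 1.9, "y": 0.4, "z": 0.8, "hand": 8.7}
    - {"ax": 1.2, "ay": -15, "az": 3.2, "x": 3.5, "y": 0.7, "z": 1.5, "hand": 8.7}
    - {"ax": 1.7, "ay": -22.5, "az": 4.7, "x": 5, "y": 1, "z": 2.2, "hand": 8.7}
    - {"ax": 2.3, "ay": -30, "az": 6.3, "x": 6.5, "y": 1.3, "z": 2.9, "hand": 8.7}
    - {"ax": 2.9, "ay": -37.5, "az": 7.8, "x": 7.5, "y": 1.5, "z": 3.3, "hand": 8.7}
    - {"ax": 3.4, "ay": -44.6, "az": 9.4, "x": 7.55, "y": 1.5, "z": 3.35, "hand": 8.7}
    - {"ax": 3.4, "ay": -44.6, "az": 9.4, "x": 7.55, "y": 1.5, "z": 3.35, "hand": 8.7}
    - {"ax": 3.4, "ay": -44.6, "az": 9.4, "x": 7.55, "y": 1.5, "z": 3.35, "hand": 8.7}
    - {"ax": 3.4, "ay": -44.6, "az": 9.4, "x": 7.55, "y": 1.5, "z": 3.35, "hand": 8.7}

```text
clock: 9.55
tcp_pos: [0.4602, 0.2309, 0.0994]
orientation: [180.0, 44.9, -90.0]
wrist_force: [1.2, 0.5, 0.4]
grip_width: 0.989
```

```bash
python3 - <<'E'
from ik import *
now()
for a in (((.4604,.2803,.030),90,45,1),):go(*a);track(*a)
E
```

```text
t 9.55 grasp [0.4602 0.2253 0.105 ] down 45.09 yaw_y -89.99 ytilt 0.01 F [1.2 0.5 0.4] w 87.1 q [ 10.  18. -21. -56. -57.  24.]
xyz [ 1.4  -0.02  9.2 ] a [ 0.01 -0.09 -0.  ] n 2.0
track q [ 14  26 -21 -63 -50  31] err 1.5e-27 step 0.7 margin 35.0
```

move_arm:
  commands:
    - {"ax": 0, "ay": 0, "az": 0, "x": 1.4, "y": 0, "z": 3.5, "hand": 8.7}
    - {"ax": 0, "ay": 0, "az": 0, "x": 1.4, "y": 0, "z": 7, "hand": 8.7}
    - {"ax": 0, "ay": 0, "az": 0, "x": 1.4, "y": 0, "z": 8.8, "hand": 8.7}
    - {"ax": 0, "ay": 0, "az": 0, "x": 1.4, "y": 0, "z": 9.2, "hand": 8.7}
    - {"ax": 0, "ay": 0, "az": 0, "x": 1.4, "y": 0, "z": 9.2, "hand": 5}
    - {"ax": 0, "ay": 0, "az": 0, "x": 1.4, "y": 0, "z": 9.2, "hand": 5}
    - {"ax": 0, "ay": 0, "az": 0, "x": 1.4, "y": 0, "z": 9.2, "hand": 5}
    - {"ax": 0, "ay": 0, "az": 0, "x": 1.4, "y": 0, "z": 9.2, "hand": 5}
    - {"ax": 0, "ay": 0, "az": 0, "x": 1.4, "y": 0, "z": 9.2, "hand": 5}
  squeeze: 45

```text
clock: 10.45
tcp_pos: [0.4606, 0.2856, 0.0252]
orientation: [-179.9, 44.9, -90.0]
wrist_force: [-1.2, -3.1, 6.6]
grip_width: 0.682
```

```bash
python3 - <<'E'
from ik import *
now()
for a in (((.46,.28,.14),90,45,1),((.46,.28,.14),90,135,1),((.46,.28,.08),90,135,1)):go(*a);track(*a)
E
```

```text
t 10.45 grasp [0.4606 0.2799 0.0308] down 45.07 yaw_y -90.01 ytilt -0.05 F [-1.2 -3.1  6.6] w 60.0 q [ 14.  26. -21. -63. -50.  31.]
xyz [-7.72  0.05 -7.72] a [-0.04 -0.07  0.03] n 3.0
track q [ 17  14 -19 -55 -56  15] err 2.1e-26 step 1.4 margin 37.0
xyz [-6.92  0.05 -8.52] a [-6.000e-02  8.993e+01 -1.000e-02] n 11.0
track q [ 64  33 -15  18 -84 -73] err 2.7e-20 step 16.5 margin 41.0
xyz [-2.68  0.05 -4.27] a [-6.000e-02  8.993e+01 -1.000e-02] n 11.0
track q [ 64  37 -18  18 -78 -75] err 4.7e-19 step 16.2 margin 39.0
```

move_arm:
  commands:
    - {"ax": 0, "ay": 0, "az": 0, "x": -2, "y": 0, "z": -2, "hand": 5}
    - {"ax": 0, "ay": 0, "az": 0, "x": -5, "y": 0, "z": -5, "hand": 5}
    - {"ax": 0, "ay": 0, "az": 0, "x": -7.7, "y": 0.05, "z": -7.7, "hand": 5}
    - {"ax": 0, "ay": 8, "az": 0, "x": -7.7, "y": 0.05, "z": -7.7, "hand": 5}
    - {"ax": 0, "ay": 15, "az": 0, "x": -7.6, "y": 0.05, "z": -7.7, "hand": 5}
    - {"ax": 0, "ay": 21, "az": 0, "x": -7.5, "y": 0.05, "z": -7.8, "hand": 5}
    - {"ax": 0, "ay": 27, "az": 0, "x": -7.4, "y": 0.05, "z": -7.8, "hand": 5}
    - {"ax": 0, "ay": 33, "az": 0, "x": -7.3, "y": 0.05, "z": -7.9, "hand": 5}
    - {"ax": 0, "ay": 39, "az": 0, "x": -7.2, "y": 0.05, "z": -7.9, "hand": 5}
    - {"ax": 0, "ay": 45, "az": 0, "x": -7.2, "y": 0.05, "z": -8, "hand": 5}
    - {"ax": 0, "ay": 50, "az": 0, "x": -7.1, "y": 0.05, "z": -8.1, "hand": 5}
    - {"ax": 0, "ay": 56, "az": 0, "x": -7.1, "y": 0.05, "z": -8.2, "hand": 5}
    - {"ax": 0, "ay": 62, "az": 0, "x": -7, "y": 0.05, "z": -8.2, "hand": 5}
    - {"ax": 0, "ay": 69, "az": 0, "x": -7, "y": 0.05, "z": -8.3, "hand": 5}
    - {"ax": 0, "ay": 76, "az": 0, "x": -6.9, "y": 0.05, "z": -8.4, "hand": 5}
    - {"ax": 0, "ay": 83, "az": 0, "x": -6.9, "y": 0.05, "z": -8.5, "hand": 5}
    - {"ax": 0, "ay": 90, "az": 0, "x": -6.9, "y": 0.05, "z": -8.5, "hand": 5}
    - {"ax": 0, "ay": 90, "az": 0, "x": -6.9, "y": 0.05, "z": -8.5, "hand": 5}
    - {"ax": 0, "ay": 90, "az": 0, "x": -6.9, "y": 0.05, "z": -8.5, "hand": 5}
    - {"ax": 0, "ay": 90, "az": 0, "x": -6.9, "y": 0.05, "z": -8.5, "hand": 5}

```text
clock: 12.45
tcp_pos: [0.4601, 0.2741, 0.1342]
orientation: [-179.9, -44.9, -90.1]
wrist_force: [0.4, 0.6, -3.1]
grip_width: 0.686
```

```bash
python3 - <<'E'
from ik import *
now()
for a in (((.46,.28,.0785),90,135,1),):go(*a);track(*a)
s=env.get_image('scene');t=env.get_image('top')
f=lambda i,x,y:cv2.resize(i[y:y+110,x:x+110],None,fx=3.6,fy=3.6,interpolation=cv2.INTER_CUBIC)
cv2.imwrite('pics/v3.png',np.hstack([f(s,255,170),f(t,100,100)]))
E
```

```text
t 12.45 grasp [0.4601 0.2798 0.1399] down 45.08 yaw_y -90.05 ytilt -0.07 F [ 0.4  0.6 -3.1] w 60.3 q [ 64.  33. -15.  18. -84. -73.]
xyz [-4.35  0.02  4.33] a [-0.01  0.08 -0.09] n 2.0
track q [ 64  37 -18  18 -78 -75] err 1.2e-28 step 0.5 margin 39.0
```

View pics/v3.png

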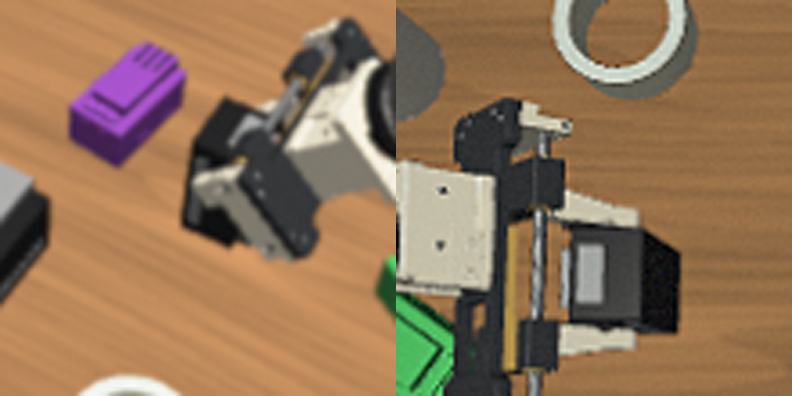

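View: the battery hangs upright in the hand, latch end up at top crop (590,275), with the tower facing +y towards the palm. I lower it.

move_arm:
  commands:
    - {"ax": 0, "ay": 0, "az": 0, "x": -2, "y": 0, "z": 2, "hand": 5}
    - {"ax": 0, "ay": 0, "az": 0, "x": -3.5, "y": 0, "z": 3.5, "hand": 5}
    - {"ax": 0, "ay": 0, "az": 0, "x": -4.1, "y": 0, "z": 4.1, "hand": 5}
    - {"ax": 0, "ay": 0, "az": 0, "x": -4.25, "y": 0, "z": 4.25, "hand": 5}
    - {"ax": 0, "ay": 0, "az": 0, "x": -4.32, "y": 0, "z": 4.32, "hand": 5}
    - {"ax": 0, "ay": 0, "az": 0, "x": -4.35, "y": 0, "z": 4.35, "hand": 5}
    - {"ax": 0, "ay": 0, "az": 0, "x": -4.37, "y": 0, "z": 4.37, "hand": 5}
    - {"ax": 0, "ay": 0, "az": 0, "x": -4.37, "y": 0, "z": 4.37, "hand": 5}

```text
clock: 13.35
tcp_pos: [0.4607, 0.2747, 0.0742]
orientation: [-179.8, -44.8, -90.2]
wrist_force: [-0.3, 2.5, 1.9]
grip_width: 0.685
```

```bash
python3 - <<'E'
from ik import *
now()
E
```

```text
t 13.35 grasp [0.4607 0.2803 0.0799] down 45.16 yaw_y -90.03 ytilt -0.16 F [-0.3  2.5  1.9] w 60.2 q [ 64.  37. -18.  18. -78. -75.]
```

move_arm:
  commands:
    - {"ax": 0, "ay": 0, "az": 0, "x": 0, "y": 0, "z": 0, "hand": 8.7}
    - {"ax": 0, "ay": 0, "az": 0, "x": 0, "y": 0, "z": 0, "hand": 8.7}
    - {"ax": 0, "ay": 0, "az": 0, "x": 0, "y": 0, "z": 0, "hand": 8.7}
    - {"ax": 0, "ay": 0, "az": 0, "x": 0, "y": 0, "z": -2, "hand": 8.7}
    - {"ax": 0, "ay": 0, "az": 0, "x": 0, "y": 0, "z": -6, "hand": 8.7}
    - {"ax": 0, "ay": 0, "az": 0, "x": 0, "y": 0, "z": -10, "hand": 8.7}
    - {"ax": 0, "ay": 0, "az": 0, "x": 3, "y": 0, "z": -13, "hand": 8.7}
    - {"ax": 0, "ay": 0, "az": 0, "x": 3, "y": 0, "z": -13, "hand": 8.7}

```text
clock: 14.15
tcp_pos: [0.4618, 0.3476, 0.1923]
orientation: [-179.4, -44.5, -90.4]
wrist_force: [0.0, 0.2, -0.7]
grip_width: 0.991
```

```bash
python3 - <<'E'
from ik import *
now()
for d in(25,35,45):
    for z in(.0675,):
      print(d,[x.round(0).astype(int).tolist() for x in iks((.4607,.2735,z),90,d,1,SE[::2])])
      for fl in(0,1):print('  fin',[x.round(0).astype(int).tolist() for x in iks((.537,-.100,.10),-8.6,d+65,fl,SE[::2])])
s=env.get_image('scene');t=env.get_image('top')
f=lambda i,x,y:cv2.resize(i[y:y+110,x:x+110],None,fx=3.6,fy=3.6,interpolation=cv2.INTER_CUBIC)
cv2.imwrite('pics/v4.png',np.hstack([f(s,255,170),f(t,100,100)]))
E
```

```text
t 14.15 grasp [0.4617 0.3532 0.198 ] down 45.52 yaw_y -89.93 ytilt -0.44 F [ 0.   0.2 -0.7] w 87.2 q [ 67.  34.  -4.  16. -94. -72.]
25 [[0, 33, -20, -74, -70, 50]]
  fin [[10, 17, -26, 0, -47, 71]]
  fin [[10, 17, -26, 0, -47, -109]]
35 [[6, 27, -20, -68, -61, 40]]
  fin [[8, 22, -17, -3, -60, 75]]
  fin [[8, 22, -17, -3, -60, -105]]
45 [[15, 22, -21, -60, -52, 26]]
  fin [[6, 28, -9, -5, -72, 77]]
  fin [[6, 28, -9, -5, -72, -103]]
```

View pics/v4.png

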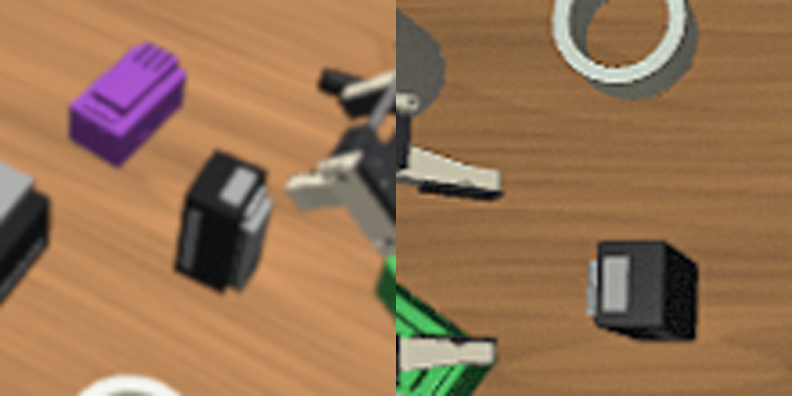

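```bash
python3 - <<'E'
from ik import *
print(plane('top',[(156.1,167.2),(174.7,167.2),(174.7,191.7),(156.7,191.7)],.105).round(4).tolist())
for a in (((.4607,.27,.27),90,90,1),((.4607,.175,.15),90,35,1),):go(*a);track(*a,n=16)
E
```

```text
[[0.4894, 0.2967, 0.105], [0.489, 0.2507, 0.105], [0.4291, 0.2493, 0.105], [0.4293, 0.2934, 0.105]]
xyz [10.54 -0.06  0.07] a [ -0.18 -44.72  -0.11] n 6.0
track q [ 51   6 -15   0 -69 -51] err 3.0e-21 step 2.2 margin 41.0
xyz [ 8.62 -0.02 14.58] a [-2.300e-01 -9.972e+01 -1.000e-02] n 12.0
track q [ -3  19 -18 -60 -72  33] err 3.1e-24 step 11.6 margin 38.0
```

View: the battery stands upright and alone (top face at top crop (600–665, 242–330)). The measured x is .429–.489 and y is .249–.296, which matches expectation. I swing over to the other side.

move_arm:
  commands:
    - {"ax": 0, "ay": -8, "az": 0, "x": 2.5, "y": 0, "z": 0, "hand": 8.7}
    - {"ax": 0, "ay": -16, "az": 0, "x": 5, "y": 0, "z": 0, "hand": 8.7}
    - {"ax": 0, "ay": -24, "az": 0, "x": 7.5, "y": 0, "z": 0, "hand": 8.7}
    - {"ax": 0, "ay": -32, "az": 0, "x": 9.5, "y": 0, "z": 0, "hand": 8.7}
    - {"ax": 0, "ay": -40, "az": 0, "x": 10.5, "y": 0, "z": 0, "hand": 8.7}
    - {"ax": 0, "ay": -47, "az": 0, "x": 10.5, "y": 0, "z": 1.5, "hand": 8.7}
    - {"ax": 0, "ay": -54, "az": 0, "x": 10.4, "y": 0, "z": 3.5, "hand": 8.7}
    - {"ax": 0, "ay": -61, "az": 0, "x": 10.2, "y": 0, "z": 5.5, "hand": 8.7}
    - {"ax": 0, "ay": -68, "az": 0, "x": 10, "y": 0, "z": 7.5, "hand": 8.7}
    - {"ax": 0, "ay": -75, "az": 0, "x": 9.7, "y": 0, "z": 9.5, "hand": 8.7}
    - {"ax": 0, "ay": -82, "az": 0, "x": 9.4, "y": 0, "z": 11.5, "hand": 8.7}
    - {"ax": 0, "ay": -89, "az": 0, "x": 9, "y": 0, "z": 13, "hand": 8.7}
    - {"ax": 0, "ay": -95, "az": 0, "x": 8.6, "y": 0, "z": 14.6, "hand": 8.7}
    - {"ax": -0.2, "ay": -99.7, "az": 0, "x": 8.6, "y": 0, "z": 14.6, "hand": 8.7}
    - {"ax": -0.2, "ay": -99.7, "az": 0, "x": 8.6, "y": 0, "z": 14.6, "hand": 8.7}
    - {"ax": -0.2, "ay": -99.7, "az": 0, "x": 8.6, "y": 0, "z": 14.6, "hand": 8.7}

```text
clock: 15.85
tcp_pos: [0.4603, 0.1806, 0.1438]
orientation: [179.7, 54.9, -90.4]
wrist_force: [0.3, -1.0, 1.0]
grip_width: 0.991
```

```bash
python3 - <<'E'
from ik import *
now()
for a in (((.4600,.2735,.0675),90,35,1),):go(*a);track(*a)
E
```

```text
t 15.85 grasp [0.4603 0.1741 0.1484] down 35.12 yaw_y -90.16 ytilt 0.15 F [ 0.3 -1.   1. ] w 87.2 q [ -3.  19. -18. -60. -71.  33.]
xyz [ 0.9   0.04 12.79] a [-0.04 -0.12 -0.21] n 3.0
track q [  6  27 -20 -68 -61  40] err 9.9e-26 step 1.0 margin 36.0
```

move_arm:
  commands:
    - {"ax": 0, "ay": 0, "az": -0.2, "x": 0.9, "y": 0, "z": 4, "hand": 8.7}
    - {"ax": 0, "ay": 0, "az": -0.2, "x": 0.9, "y": 0.05, "z": 8, "hand": 8.7}
    - {"ax": 0, "ay": -0.1, "az": -0.2, "x": 0.9, "y": 0.05, "z": 11, "hand": 8.7}
    - {"ax": 0, "ay": -0.1, "az": -0.2, "x": 0.9, "y": 0.05, "z": 12.5, "hand": 8.7}
    - {"ax": 0, "ay": -0.1, "az": -0.2, "x": 0.9, "y": 0.05, "z": 12.8, "hand": 8.7}
    - {"ax": 0, "ay": -0.1, "az": -0.2, "x": 0.9, "y": 0.05, "z": 12.8, "hand": 5}
    - {"ax": 0, "ay": -0.1, "az": -0.2, "x": 0.9, "y": 0.05, "z": 12.8, "hand": 5}
    - {"ax": 0, "ay": -0.1, "az": -0.2, "x": 0.9, "y": 0.05, "z": 12.8, "hand": 5}
    - {"ax": 0, "ay": -0.1, "az": -0.2, "x": 0.9, "y": 0.05, "z": 12.8, "hand": 5}
    - {"ax": 0, "ay": -0.1, "az": -0.2, "x": 0.9, "y": 0.05, "z": 12.8, "hand": 5}

```text
clock: 16.85
tcp_pos: [0.4609, 0.2796, 0.0635]
orientation: [-179.8, 55.0, -89.9]
wrist_force: [1.9, -2.8, 5.1]
grip_width: 0.682
```

```bash
python3 - <<'E'
from ik import *
now()
for a in (((.40,.22,.25),50,80,1),((.42,.06,.25),-8.6,100,1)):go(*a);track(*a,n=20)
E
```

```text
t 16.85 grasp [0.4609 0.2731 0.0681] down 35.02 yaw_y -90.1 ytilt -0.11 F [ 1.9 -2.8  5.1] w 60.0 q [  6.  27. -20. -68. -61.  40.]
xyz [-11.27   5.96 -15.06] a [21.88 43.15 34.56] n 7.0
track q [ 54  -7 -32   1 -55 -95] err 4.2e-19 step 9.1 margin 25.0
xyz [ -2.04   4.15 -28.23] a [39.22 47.63 94.95] n 14.0
track q [  29    2  -20   -6  -76 -126] err 4.5e-20 step 11.8 margin 36.0
```

```bash
cat > dock.py <<'E'
from ik import *
O=np.array([.4935,-.0936,.034]);YAW=-8.63;DM=e('z',YAW)*e('y',-25)
OFF=np.array([.0156,0,.0004])
def dg(c):return DM.apply(np.array(c)+OFF)+O   # deck coords of case centre -> grasp point
DEL=100.
E
python3 - <<'E'
from dock import *
s=env.state();M=R.from_euler('xyz',s['orientation'],degrees=True).as_matrix()
print('up10',(M.T@[0,0,10]).round(2)); 
a=(dg((.072,0,.038+.07)),YAW,DEL,1);print(a[0]);sh,rv=go(*a);track(*a,n=20)
u=M.T@[0,0,10]
for k in range(1,15):
    f=k/14;print((sh*f+u*min(1.3*k/3,1.2)*(1-f)).round(1).tolist(),(rv*f).round(1).tolist())
E
```

```text
up10 [-8.19 -0.02 -5.74]
[ 0.52670054 -0.09863889  0.16926512]
xyz [ 13.68  -6.53 -36.56] a [39.23 47.62 94.98] n 14.0
track q [   8   17  -14   -3  -68 -105] err 2.1e-18 step 9.1 margin 42.0
[-2.3, -0.5, -4.9] [2.8, 3.4, 6.8]
[-4.1, -0.9, -9.5] [5.6, 6.8, 13.6]
[-4.8, -1.4, -13.2] [8.4, 10.2, 20.4]
[-3.1, -1.9, -15.4] [11.2, 13.6, 27.1]
[-1.4, -2.3, -17.5] [14.0, 17.0, 33.9]
[0.2, -2.8, -19.6] [16.8, 20.4, 40.7]
[1.9, -3.3, -21.7] [19.6, 23.8, 47.5]
[3.6, -3.7, -23.8] [22.4, 27.2, 54.3]
[5.3, -4.2, -26.0] [25.2, 30.6, 61.1]
[7.0, -4.7, -28.1] [28.0, 34.0, 67.8]
[8.6, -5.1, -30.2] [30.8, 37.4, 74.6]
[10.3, -5.6, -32.3] [33.6, 40.8, 81.4]
[12.0, -6.1, -34.4] [36.4, 44.2, 88.2]
[13.7, -6.5, -36.6] [39.2, 47.6, 95.0]
```

move_arm:
  commands:
    - {"ax": 0, "ay": 0, "az": 0, "x": -3.3, "y": 0, "z": -2.3, "hand": 5}
    - {"ax": 0, "ay": 0, "az": 0, "x": -6.6, "y": 0, "z": -4.6, "hand": 5}
    - {"ax": 2.7, "ay": 3.3, "az": 6.6, "x": -8, "y": -0.5, "z": -8.9, "hand": 5}
    - {"ax": 5.5, "ay": 6.7, "az": 13.3, "x": -8.7, "y": -0.9, "z": -12.6, "hand": 5}
    - {"ax": 8.2, "ay": 10, "az": 20, "x": -8.6, "y": -1.4, "z": -15.7, "hand": 5}
    - {"ax": 11, "ay": 13.3, "az": 26.6, "x": -7.7, "y": -1.8, "z": -18.2, "hand": 5}
    - {"ax": 14.1, "ay": 17.1, "az": 34.2, "x": -6.6, "y": -2.3, "z": -21.2, "hand": 5}
    - {"ax": 16.9, "ay": 20.5, "az": 40.8, "x": -5.6, "y": -2.8, "z": -23.7, "hand": 5}
    - {"ax": 19.6, "ay": 23.8, "az": 47.5, "x": -3.7, "y": -3.3, "z": -25.8, "hand": 5}
    - {"ax": 22.4, "ay": 27.1, "az": 54.1, "x": -2, "y": -3.7, "z": -27.8, "hand": 5}
    - {"ax": 25.1, "ay": 30.5, "az": 60.8, "x": 0.2, "y": -4.2, "z": -29.4, "hand": 5}
    - {"ax": 27.9, "ay": 33.8, "az": 67.4, "x": 2.3, "y": -4.6, "z": -31.2, "hand": 5}
    - {"ax": 31, "ay": 37.6, "az": 75, "x": 5.1, "y": -5.1, "z": -32.9, "hand": 5}
    - {"ax": 33.7, "ay": 41, "az": 81.7, "x": 7.7, "y": -5.6, "z": -34.4, "hand": 5}
    - {"ax": 36.5, "ay": 44.3, "az": 88.3, "x": 10.2, "y": -6, "z": -35.7, "hand": 5}
    - {"ax": 39.2, "ay": 47.6, "az": 95, "x": 12.5, "y": -6.5, "z": -37.5, "hand": 5}
    - {"ax": 39.2, "ay": 47.6, "az": 95, "x": 13.7, "y": -6.5, "z": -36.6, "hand": 5}
    - {"ax": 39.2, "ay": 47.6, "az": 95, "x": 13.7, "y": -6.5, "z": -36.6, "hand": 5}
    - {"ax": 39.2, "ay": 47.6, "az": 95, "x": 13.7, "y": -6.5, "z": -36.6, "hand": 5}

```text
clock: 18.75
tcp_pos: [0.5243, -0.099, 0.1611]
orientation: [180.0, -10.1, 171.4]
wrist_force: [0.6, 0.1, -3.1]
grip_width: 0.683
```

```bash
python3 - <<'E'
from dock import *
now()
print('deck centre',(DM.inv().apply(dg((0,0,0))*0+ (env.state()['tcp_pos'])-O)).round(4))
for c in((.072,0,.068),(.070,0,.045)):
    a=(dg(c),YAW,DEL,1);go(*a);track(*a)
s=env.get_image('scene');t=env.get_image('top')
f=lambda i,x,y:cv2.resize(i[y:y+110,x:x+110],None,fx=3.6,fy=3.6,interpolation=cv2.INTER_CUBIC)
cv2.imwrite('pics/v5.png',np.hstack([f(s,150,130),f(t,270,90)]))
E
```

```text
t 18.75 grasp [ 0.5257 -0.0992  0.1689] down 79.89 yaw_y 171.35 ytilt 0.03 F [ 0.6  0.1 -3.1] w 60.1 q [   8.   17.  -14.   -3.  -68. -105.]
deck centre [ 0.0821 -0.0007  0.1019]
xyz [-2.38  0.07  3.23] a [ 0.03 -0.11 -0.01] n 1.0
track q [   8   21  -15   -3  -64 -105] err 1.4e-29 step 0.3 margin 42.0
xyz [-3.54  0.07  5.22] a [ 0.03 -0.11 -0.01] n 2.0
track q [   8   23  -15   -3  -62 -105] err 1.2e-28 step 0.5 margin 41.0
```

View pics/v5.png

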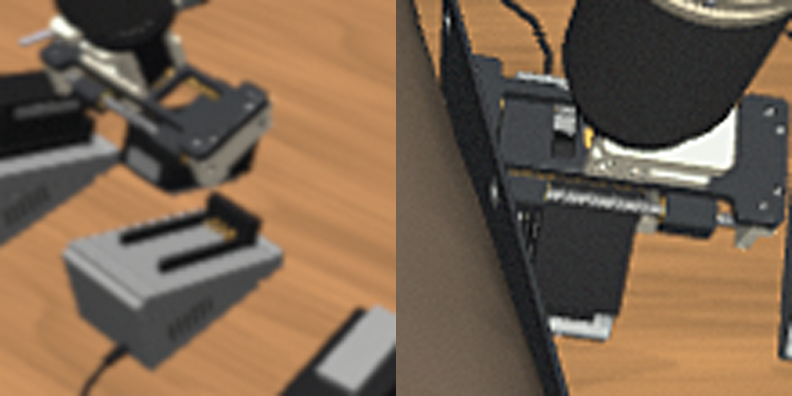

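View: the inverted battery hangs above the empty charger's rails, contact end towards the robot. In the scene crop the rail uphill ends are at (125,238) and (162,267). I check the rail model against them, then lower.

```bash
python3 - <<'E'
from dock import *
for y in(-.025,.025):
    P=DM.apply([.104,y,.011])+O;print(proj('scene',P).round(1),proj('top',P).round(1))
E
```

```text
[[183.7 195.4]] [[329.9 131.9]]
[[194.4 203. ]] [[310.  129.1]]
```

move_arm:
  commands:
    - {"ax": 0, "ay": 0, "az": 0, "x": -1, "y": 0.05, "z": 1.4, "hand": 5}
    - {"ax": 0, "ay": -0.1, "az": 0, "x": -2.4, "y": 0.07, "z": 3.2, "hand": 5}
    - {"ax": 0, "ay": -0.1, "az": 0, "x": -3.1, "y": 0.07, "z": 4.4, "hand": 5}
    - {"ax": 0, "ay": -0.1, "az": 0, "x": -3.1, "y": 0.07, "z": 4.4, "hand": 5}

```text
clock: 19.25
tcp_pos: [0.5471, -0.1014, 0.1114]
orientation: [180.0, -10.0, 171.4]
wrist_force: [-0.6, 0.2, -3.8]
grip_width: 0.682
```

```bash
python3 - <<'E'
from dock import *
now()
s=env.get_image('scene');t=env.get_image('top')
f=lambda i,x,y,k:cv2.resize(i[y:y+60,x:x+60],None,fx=k,fy=k,interpolation=cv2.INTER_CUBIC)
cv2.imwrite('pics/v6.png',np.hstack([f(s,170,165,6.6),f(t,285,125,6.6)]))
for c in((.070,0,.042),(.070,0,.038),(.0525,0,.038)):
    a=(dg(c),YAW,DEL,1);go(*a)
E
```

```text
t 19.25 grasp [ 0.5484 -0.1016  0.1192] down 79.95 yaw_y 171.37 ytilt 0.03 F [-0.6  0.2 -3.8] w 60.1 q [   8.   22.  -15.   -3.  -63. -105.]
xyz [-0.56 -0.04  1.2 ] a [0.03 0.11 0.03] n 1.0
xyz [-0.79 -0.04  1.52] a [0.03 0.11 0.03] n 1.0
xyz [ 0.64 -0.04  2.52] a [0.03 0.11 0.03] n 1.0
```

View pics/v6.png

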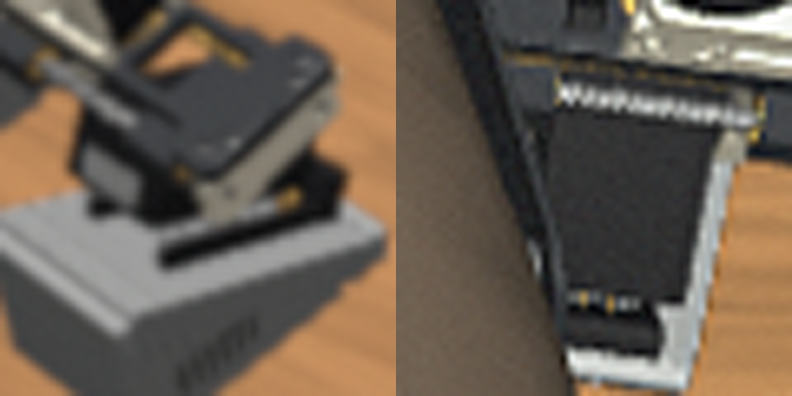

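View: the battery sits just above the rails. In the top crop its right edge at (688,300) agrees with the block's right end at (660,335) after parallax, to about 1 mm. I lower it with force checks.

move_arm:
  commands:
    - {"ax": 0, "ay": 0.1, "az": 0, "x": -0.3, "y": 0, "z": 0.7, "hand": 5}
    - {"ax": 0, "ay": 0.1, "az": 0, "x": -0.5, "y": -0.04, "z": 1.1, "hand": 5}
    - {"ax": 0, "ay": 0.1, "az": 0, "x": -0.56, "y": -0.04, "z": 1.2, "hand": 5}
    - {"ax": 0, "ay": 0.1, "az": 0, "x": -0.56, "y": -0.04, "z": 1.2, "hand": 5}

```text
clock: 19.75
tcp_pos: [0.551, -0.1024, 0.1006]
orientation: [180.0, -10.0, 171.4]
wrist_force: [-0.8, 0.2, -3.5]
grip_width: 0.682
```

```bash
python3 - <<'E'
from dock import *
now()
for c in((.070,0,.040),(.070,0,.038),(.0525,0,.038)):
    a=(dg(c),YAW,DEL,1);go(*a)
E
```

```text
t 19.75 grasp [ 0.5524 -0.1026  0.1085] down 79.99 yaw_y 171.39 ytilt 0.03 F [-0.8  0.2 -3.5] w 60.0 q [   8.   23.  -15.   -3.  -62. -104.]
xyz [-0.12  0.01  0.15] a [ 0.03 -0.01  0.03] n 1.0
xyz [-0.24  0.01  0.31] a [ 0.03 -0.01  0.03] n 1.0
xyz [1.19 0.01 1.32] a [ 0.03 -0.01  0.03] n 1.0
```

move_arm:
  commands:
    - {"ax": 0, "ay": 0, "az": 0, "x": -0.06, "y": 0, "z": 0.1, "hand": 5}
    - {"ax": 0, "ay": 0, "az": 0, "x": -0.14, "y": 0, "z": 0.2, "hand": 5}
    - {"ax": 0, "ay": 0, "az": 0, "x": -0.2, "y": 0, "z": 0.27, "hand": 5}
    - {"ax": 0, "ay": 0, "az": 0, "x": -0.24, "y": 0, "z": 0.33, "hand": 5}
    - {"ax": 0, "ay": 0, "az": 0, "x": -0.24, "y": 0, "z": 0.33, "hand": 5}

```text
clock: 20.25
tcp_pos: [0.5523, -0.1026, 0.0983]
orientation: [180.0, -10.0, 171.4]
wrist_force: [-5.3, 3.4, 9.0]
grip_width: 0.68
```

```bash
python3 - <<'E'
from dock import *
now()
for c in((.070,0,.038),(.0525,0,.038)):
    a=(dg(c),YAW,DEL,1);go(*a)
E
```

```text
t 20.25 grasp [ 0.5537 -0.1028  0.1062] down 79.96 yaw_y 171.4 ytilt 0.02 F [-5.3  3.4  9. ] w 59.8 q [   7.   23.  -15.   -3.  -62. -104.]
xyz [-0.07  0.01  0.11] a [ 0.01 -0.04  0.04] n 1.0
xyz [1.36 0.01 1.11] a [ 0.01 -0.04  0.04] n 1.0
```

move_arm:
  commands:
    - {"ax": 0, "ay": 0, "az": 0, "x": 0.19, "y": 0, "z": 0.08, "hand": 5}
    - {"ax": 0, "ay": 0, "az": 0, "x": 0.35, "y": 0, "z": 0.2, "hand": 5}
    - {"ax": 0, "ay": 0, "az": 0, "x": 0.51, "y": 0, "z": 0.31, "hand": 5}
    - {"ax": 0, "ay": 0, "az": 0, "x": 0.68, "y": 0, "z": 0.43, "hand": 5}
    - {"ax": 0, "ay": 0, "az": 0, "x": 0.84, "y": 0, "z": 0.54, "hand": 5}
    - {"ax": 0, "ay": 0, "az": 0, "x": 0.96, "y": 0, "z": 0.63, "hand": 5}
    - {"ax": 0, "ay": 0, "az": 0, "x": 1.05, "y": 0, "z": 0.69, "hand": 5}
    - {"ax": 0, "ay": 0, "az": 0, "x": 1.05, "y": 0, "z": 0.69, "hand": 5}

```text
clock: 21.05
tcp_pos: [0.5407, -0.1008, 0.0932]
orientation: [180.0, -10.1, 171.4]
wrist_force: [0.4, -0.1, -3.3]
grip_width: 0.681
```

```bash
cat > st.py <<'E'
from dock import *
now();s=env.state();M=R.from_euler('xyz',s['orientation'],degrees=True).as_matrix();g=s['tcp_pos']-.008*M[:,2]
print('deck pos mm',((DM.inv().apply(g-O)-OFF)*1000).round(1),'deck F',DM.inv().apply(s['wrist_force']).round(1),'weight in deck',DM.inv().apply([0,0,-3.4]).round(1))
E
python3 st.py
```

```text
t 21.05 grasp [ 0.5421 -0.1011  0.1011] down 79.94 yaw_y 171.41 ytilt 0.02 F [ 0.4 -0.1 -3.3] w 60.0 q [   8.   22.  -17.   -3.  -61. -105.]
deck pos mm [57.3 -0.1 39.7] deck F [-1.  -0.1 -3.1] weight in deck [-1.4  0.  -3.1]
```

move_arm:
  commands:
    - {"ax": 0, "ay": 0, "az": 0, "x": 0.13, "y": 0, "z": 0.15, "hand": 5}
    - {"ax": 0, "ay": 0, "az": 0, "x": 0.25, "y": 0, "z": 0.23, "hand": 5}
    - {"ax": 0, "ay": 0, "az": 0, "x": 0.33, "y": 0, "z": 0.29, "hand": 5}
    - {"ax": 0, "ay": 0, "az": 0, "x": 0.39, "y": 0, "z": 0.33, "hand": 5}
    - {"ax": 0, "ay": 0, "az": 0, "x": 0.44, "y": 0, "z": 0.37, "hand": 5}
    - {"ax": 0, "ay": 0, "az": 0, "x": 0.44, "y": 0, "z": 0.37, "hand": 5}

```text
clock: 21.65
tcp_pos: [0.5362, -0.1002, 0.0908]
orientation: [180.0, -10.0, 171.4]
wrist_force: [0.9, -0.0, 5.1]
grip_width: 0.683
```

```bash
python3 st.py
```

```text
t 21.65 grasp [ 0.5375 -0.1004  0.0987] down 79.99 yaw_y 171.42 ytilt 0.01 F [ 0.9 -0.   5.1] w 60.1 q [   8.   22.  -17.   -3.  -60. -105.]
deck pos mm [52.1 -0.1 39.4] deck F [3.  0.1 4.3] weight in deck [-1.4  0.  -3.1]
```

move_arm:
  commands:
    - {"ax": 0, "ay": 0, "az": 0, "x": 0.08, "y": 0, "z": 0.06, "hand": 5}
    - {"ax": 0, "ay": 0, "az": 0, "x": 0.16, "y": 0, "z": 0.11, "hand": 5}
    - {"ax": 0, "ay": 0, "az": 0, "x": 0.2, "y": 0, "z": 0.14, "hand": 5}
    - {"ax": 0, "ay": 0, "az": 0, "x": 0.25, "y": 0, "z": 0.17, "hand": 5}
    - {"ax": 0, "ay": 0, "az": 0, "x": 0.25, "y": 0, "z": 0.17, "hand": 5}

```text
clock: 22.15
tcp_pos: [0.5353, -0.1, 0.0905]
orientation: [180.0, -9.8, 171.5]
wrist_force: [4.7, -1.8, 6.5]
grip_width: 0.679
```

```bash
python3 st.py
```

```text
t 22.15 grasp [ 0.5367 -0.1002  0.0984] down 80.22 yaw_y 171.45 ytilt 0.02 F [ 4.7 -1.8  6.5] w 59.7 q [   8.   22.  -18.   -3.  -60. -105.]
deck pos mm [51.2 -0.1 39.5] deck F [ 7.2 -1.1  3.8] weight in deck [-1.4  0.  -3.1]
```

move_arm:
  commands:
    - {"ax": 0, "ay": 0, "az": 0, "x": 0.25, "y": 0, "z": 0.17, "hand": 5}
    - {"ax": 0, "ay": 0, "az": 0, "x": 0.35, "y": 0, "z": 0.24, "hand": 5}
    - {"ax": 0, "ay": 0, "az": 0, "x": 0.35, "y": 0, "z": 0.24, "hand": 5}
    - {"ax": 0, "ay": 0, "az": 0, "x": 0.35, "y": 0, "z": 0.24, "hand": 5}

```text
clock: 22.55
tcp_pos: [0.5351, -0.0999, 0.0908]
orientation: [180.0, -9.4, 171.5]
wrist_force: [7.6, -3.3, 10.2]
grip_width: 0.682
```

```bash
python3 st.py
```

```text
t 22.55 grasp [ 0.5364 -0.1001  0.0987] down 80.63 yaw_y 171.51 ytilt 0.02 F [ 7.6 -3.3 10.2] w 60.0 q [   8.   22.  -18.   -3.  -59. -105.]
deck pos mm [51.1 -0.  39.9] deck F [11.6 -2.1  5.9] weight in deck [-1.4  0.  -3.1]
```

move_arm:
  commands:
    - {"ax": 0, "ay": 0.4, "az": 0, "x": -0.02, "y": 0, "z": 0, "hand": 5}
    - {"ax": 0, "ay": 0.4, "az": 0, "x": -0.02, "y": 0, "z": 0, "hand": 8.7}
    - {"ax": 0, "ay": 0.4, "az": 0, "x": -0.02, "y": 0, "z": 0, "hand": 8.7}
    - {"ax": 0, "ay": 0.4, "az": 0, "x": -0.02, "y": 0, "z": 0, "hand": 8.7}
    - {"ax": 0, "ay": 0.4, "az": 0, "x": 0, "y": 0, "z": -2, "hand": 8.7}
    - {"ax": 0, "ay": 0.4, "az": 0, "x": 0, "y": 0, "z": -6, "hand": 8.7}
    - {"ax": 0, "ay": 0.4, "az": 0, "x": 0, "y": 0, "z": -11, "hand": 8.7}
    - {"ax": 0, "ay": 0.4, "az": 0, "x": -5, "y": 0, "z": -15, "hand": 2}
    - {"ax": 0, "ay": 0.4, "az": 0, "x": -10, "y": 0, "z": -16, "hand": 0.5}
    - {"ax": 0, "ay": 0.4, "az": 0, "x": -10, "y": 0, "z": -16, "hand": 0.5}
    - {"ax": 0, "ay": 0.4, "az": 0, "x": -10, "y": 0, "z": -16, "hand": 0.5}

```text
clock: 23.65
tcp_pos: [0.6596, -0.1186, 0.2308]
orientation: [180.0, -9.9, 171.5]
wrist_force: [0.7, 0.5, -0.7]
grip_width: 0.693
```

```bash
python3 - <<'E'
from dock import *
now()
s=env.get_image('scene');t=env.get_image('top')
f=lambda i,x,y,k:cv2.resize(i[y:y+90,x:x+90],None,fx=k,fy=k,interpolation=cv2.INTER_CUBIC)
cv2.imwrite('pics/v7.png',np.hstack([f(s,155,150,4.4),f(t,275,100,4.4)]))
# predicted corners of home case
for x,y,z in((0,.03,.062),(0,-.03,.062),(.105,.03,.062),(.105,-.03,.062),(.105,-.03,.014),(0,.031,.03)):
    P=DM.apply([x,y,z])+O;a,b=proj('scene',P)[0],proj('top',P)[0];print((x,y,z),((a-[155,150])*4.4).round(0),((b-[275,100])*4.4+[396,0]).round(0))
# push target: shut fingers behind +x end
for c in ((.150,0,.075),(.128,0,.045)):
    g=DM.apply(c)+O;go(g,YAW,100,1);track(g,YAW,100,1)
E
```

```text
t 23.65 grasp [ 0.661  -0.1188  0.2387] down 80.13 yaw_y 171.48 ytilt 0.01 F [ 0.7  0.5 -0.7] w 60.9 q [   5.   26.    9.   -2.  -82. -103.]
(0, 0.03, 0.062) [295. 147.] [516. 326.]
(0, -0.03, 0.062) [239. 111.] [623. 341.]
(0.105, 0.03, 0.062) [192. 174.] [548. 140.]
(0.105, -0.03, 0.062) [134. 134.] [659. 156.]
(0.105, -0.03, 0.014) [121. 193.] [647. 141.]
(0, 0.031, 0.03) [286. 185.] [511. 310.]
xyz [ 4.95 -0.01  8.35] a [-0.01  0.1   0.13] n 2.0
track q [   6   23   -5   -3  -71 -104] err 2.7e-21 step 1.3 margin 51.0
xyz [ 5.040e+00 -1.000e-02  1.207e+01] a [-0.01  0.1   0.13] n 3.0
track q [   7   25   -9   -3  -66 -104] err 1.4e-19 step 1.6 margin 48.0
```

View pics/v7.png

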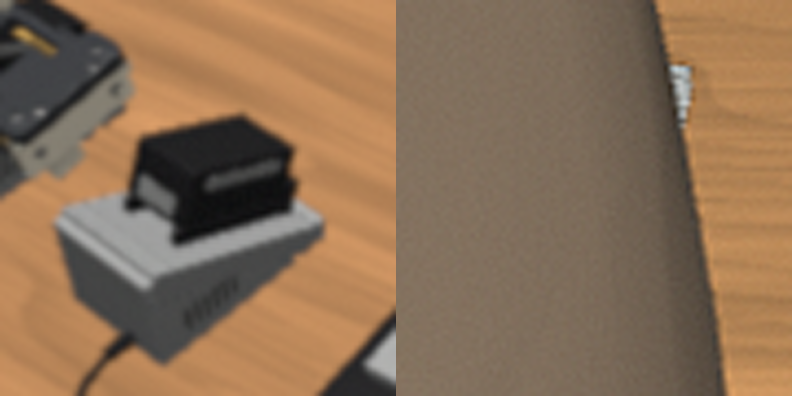

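View: the battery is on the charger, inverted, with its latch end uphill. Its contact-end top corners at scene crop (293,150) and (240,115) match the predicted home corners (295,147) and (239,111). I now confirm it is home with a gentle push from the uphill end with shut fingers.

```bash
python3 - <<'E'
from dock import *
for c in ((.150,0,.095),(.138,0,.05),(.128,0,.05),(.122,0,.05)):
    g=DM.apply(c)+O;go(g,YAW,100,1)
E
```

```text
xyz [ 6.09 -0.01  6.71] a [-0.01  0.1   0.13] n 2.0
xyz [ 4.500e+00 -1.000e-02  1.109e+01] a [-0.01  0.1   0.13] n 3.0
xyz [ 5.320e+00 -1.000e-02  1.166e+01] a [-0.01  0.1   0.13] n 3.0
xyz [ 5.82e+00 -1.00e-02  1.20e+01] a [-0.01  0.1   0.13] n 3.0
```

move_arm:
  commands:
    - {"ax": 0, "ay": 0, "az": 0, "x": 0, "y": 0, "z": 3, "hand": 0}
    - {"ax": 0, "ay": 0, "az": 0, "x": 2, "y": 0, "z": 5, "hand": 0}
    - {"ax": 0, "ay": 0.1, "az": 0.1, "x": 3.5, "y": 0, "z": 7, "hand": 0}
    - {"ax": 0, "ay": 0.1, "az": 0.1, "x": 4.2, "y": 0, "z": 9.5, "hand": 0}
    - {"ax": 0, "ay": 0.1, "az": 0.1, "x": 4.5, "y": 0, "z": 11.1, "hand": 0}
    - {"ax": 0, "ay": 0.1, "az": 0.1, "x": 4.9, "y": 0, "z": 11.4, "hand": 0}
    - {"ax": 0, "ay": 0.1, "az": 0.1, "x": 5.3, "y": 0, "z": 11.65, "hand": 0}
    - {"ax": 0, "ay": 0.1, "az": 0.1, "x": 5.5, "y": 0, "z": 11.8, "hand": 0}
    - {"ax": 0, "ay": 0.1, "az": 0.1, "x": 5.7, "y": 0, "z": 11.9, "hand": 0}
    - {"ax": 0, "ay": 0.1, "az": 0.1, "x": 5.7, "y": 0, "z": 11.9, "hand": 0}

```text
clock: 24.75
tcp_pos: [0.582, -0.1069, 0.1244]
orientation: [180.0, -9.9, 171.4]
wrist_force: [0.7, 0.2, -0.3]
grip_width: 0.004
```

```bash
python3 st.py
```

```text
t 24.75 grasp [ 0.5834 -0.1071  0.1323] down 80.06 yaw_y 171.4 ytilt 0.01 F [ 0.7  0.2 -0.3] w 0.3 q [   7.   24.   -9.   -3.  -66. -104.]
deck pos mm [1.083e+02 1.000e-01 5.020e+01] deck F [ 0.5  0.3 -0.6] weight in deck [-1.4  0.  -3.1]
```

move_arm:
  commands:
    - {"ax": 0, "ay": 0, "az": 0, "x": 0.08, "y": 0, "z": 0.06, "hand": 0}
    - {"ax": 0, "ay": 0, "az": 0, "x": 0.16, "y": 0, "z": 0.11, "hand": 0}
    - {"ax": 0, "ay": 0, "az": 0, "x": 0.25, "y": 0, "z": 0.17, "hand": 0}
    - {"ax": 0, "ay": 0, "az": 0, "x": 0.33, "y": 0, "z": 0.23, "hand": 0}
    - {"ax": 0, "ay": 0, "az": 0, "x": 0.41, "y": 0, "z": 0.29, "hand": 0}
    - {"ax": 0, "ay": 0, "az": 0, "x": 0.41, "y": 0, "z": 0.29, "hand": 0}

```text
clock: 25.35
tcp_pos: [0.5801, -0.1066, 0.1236]
orientation: [180.0, -9.6, 171.4]
wrist_force: [6.2, -1.8, 4.4]
grip_width: 0.007
```

```bash
python3 st.py
```

```text
t 25.35 grasp [ 0.5814 -0.1068  0.1315] down 80.37 yaw_y 171.44 ytilt 0.01 F [ 6.2 -1.8  4.4] w 0.7 q [   7.   24.  -10.   -3.  -66. -104.]
deck pos mm [106.2   0.2  50.4] deck F [ 7.6 -0.8  1.3] weight in deck [-1.4  0.  -3.1]
```

move_arm:
  commands:
    - {"ax": 0, "ay": 0, "az": 0, "x": 0.33, "y": 0, "z": 0.23, "hand": 0}
    - {"ax": 0, "ay": 0, "az": 0, "x": 0.45, "y": 0, "z": 0.3, "hand": 0}
    - {"ax": 0, "ay": 0, "az": 0, "x": 0.45, "y": 0, "z": 0.3, "hand": 0}

```text
clock: 25.65
tcp_pos: [0.5797, -0.1066, 0.1237]
orientation: [-180.0, -9.1, 171.5]
wrist_force: [10.4, -3.9, 5.1]
grip_width: 0.005
```

```bash
python3 st.py
```

```text
t 25.65 grasp [ 0.581  -0.1067  0.1316] down 80.93 yaw_y 171.53 ytilt -0.0 F [10.4 -3.9  5.1] w 0.4 q [   7.   23.  -10.   -3.  -65. -104.]
deck pos mm [1.058e+02 1.000e-01 5.070e+01] deck F [12.  -2.3 -0. ] weight in deck [-1.4  0.  -3.1]
```

move_arm:
  commands:
    - {"ax": 0, "ay": 0, "az": 0, "x": -1, "y": 0, "z": -0.7, "hand": 0}
    - {"ax": 0, "ay": 0, "az": 0, "x": -2, "y": 0, "z": -2, "hand": 0}
    - {"ax": 0, "ay": 0, "az": 0, "x": -2, "y": 0, "z": -6, "hand": 0}
    - {"ax": 0, "ay": 0, "az": 0, "x": -2, "y": 0, "z": -11, "hand": 0}
    - {"ax": 0, "ay": 0, "az": 0, "x": -4, "y": 0, "z": -16, "hand": 0}
    - {"ax": 0, "ay": 0, "az": 0, "x": -4, "y": -5, "z": -18, "hand": 0}
    - {"ax": 0, "ay": 0, "az": 0, "x": -4, "y": -10, "z": -18, "hand": 0}
    - {"ax": 0, "ay": 0, "az": 0, "x": -4, "y": -15, "z": -18, "hand": 0}
    - {"ax": 0, "ay": 0, "az": 0, "x": -4, "y": -20, "z": -18, "hand": 0}
    - {"ax": 0, "ay": 0, "az": 0, "x": -4, "y": -25, "z": -18, "hand": 0}
    - {"ax": 0, "ay": 0, "az": 0, "x": -4, "y": -30, "z": -18, "hand": 0}
    - {"ax": 0, "ay": 0, "az": 0, "x": -4, "y": -30, "z": -18, "hand": 0}

```text
clock: 26.85
tcp_pos: [0.5999, -0.4182, 0.2931]
orientation: [180.0, -9.3, 171.2]
wrist_force: [1.1, 1.0, -1.5]
grip_width: 0.001
```

```bash
python3 - <<'E'
from dock import *
now()
s=env.get_image('scene');t=env.get_image('top')
f=lambda i,x,y,k:cv2.resize(i[y:y+90,x:x+90],None,fx=k,fy=k,interpolation=cv2.INTER_CUBIC)
cv2.imwrite('pics/v8.png',np.hstack([f(s,155,150,4.4),f(t,275,100,4.4)]))
E
```

```text
t 26.85 grasp [ 0.6012 -0.4184  0.301 ] down 80.72 yaw_y 171.22 ytilt 0.02 F [ 1.1  1.  -1.5] w 0.1 q [-19.  30.  22.   2. -91. -80.]
```

View pics/v8.png

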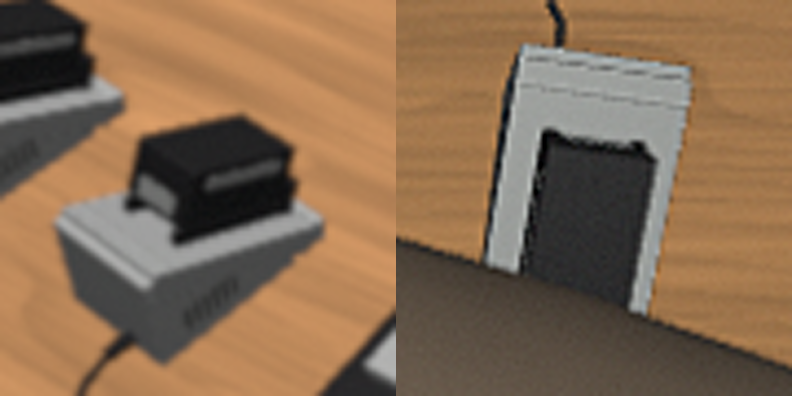

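View: the battery lies straight on the rails. Its case edges are parallel to the charger in the top view (uphill corners (547,135) and (655,155), predicted (548,140) and (659,156)). The busy charger looks unmoved and the hand is clear, so I hand in.

```bash
python3 -c "
from rig import env
print(env.finish_job())"
```

```text
the job is handed in; nothing more can be done
None
```

The small battery is upside down on the empty charger, contact end downhill and pressed against the contact block. I handed the job in at about 27 s of the 54 s allowed.

**What I did:** I gripped the battery, turned it about 87° on the bench and set it flat. I then took it again with the hand leaning 45° and stood it on its contact end. From there I took it from the other side, turned it over and lowered it between the rails. Finally I slid it down until it stopped, let go, and pushed it from the uphill end with shut fingers.

**Last checks:**
- **Fully home:** raising the push from 7.6 N to 12 N moved the fingertips only about 0.4 mm, so I took it as seated.
- **Position:** in the last pictures the case corners lie within about 5 px (4.4x crop) of the predicted home position, and the case is straight on the rails. Measured by the arm, it stopped about 1.5 mm further downhill than my camera estimate of the charger, which is within the calibration error.
- **Other items:** the busy charger looks unmoved in the last picture. The larger battery was mostly out of that crop, but the hand never came near it at low height and the wrist forces I read showed no unexpected contact.

**What went wrong:** my first leaning grasp ran into two joint limits, and the hand drifted about 15 mm sideways before I backed out. The forces stayed small, and the next picture showed the battery had not moved.

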